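# Change the board under the inspection microscope

## Task

Draw the finished board out from under the inspection microscope by its upright grip and lay it flat and wholly on the grey mat. Then take the waiting board that has the one large square chip, set it flat in the microscope's guide channel with its grip towards the mouth, slide it in under the hood until the chip is centred under the lens, and let go. Do not drop the boards or knock the hood, and leave the other waiting board and everything else where they are.

Things in the scene. Friction and masses are not known exactly. Their poses are not given: they have to be found in the camera images.
- board_done: Circuit board on a carrier plate 140 x 70 x 6 mm, with an upright steel grip fin at one end (28 along x, 10 thick along y, top 56 above the underside). Origin: underside, below the fin's centre; x runs along the board away from the fin (plate x -15 to 125, y -35 to 35). Finished one: four small chips; starts in the channel, grip towards the robot. Parts up to 12 high.
- board_next: Circuit board on a carrier plate 140 x 70 x 6 mm, with an upright steel grip fin at one end (28 along x, 10 thick along y, top 56 above the underside). Origin: underside, below the fin's centre; x runs along the board away from the fin (plate x -15 to 125, y -35 to 35). Has one large square chip (30 x 30, top 11 high); starts on the bench at the left.
- board_other: Circuit board on a carrier plate 140 x 70 x 6 mm, with an upright steel grip fin at one end (28 along x, 10 thick along y, top 56 above the underside). Origin: underside, below the fin's centre; x runs along the board away from the fin (plate x -15 to 125, y -35 to 35). Has two rows of narrow components (top 14 high); on the bench at the left, to stay there.
- chip (a point): Centre of the top of the large square chip on board_next: 100 mm from the fin's centre along the board's x, on its centre line, 11 mm above its underside.
- stage: White microscope base, fixed, 8 mm thick. Origin on the bench under the lens axis; x runs inwards along the channel from its open mouth (robot side). Base x -200 to 70, y -58 to 58. Channel floor z=8. Two guide rails 12 high above the floor, inner faces at y=+-37.5, x -85 to 50, flared lead-ins out to x=-115. End stop 10 high, face at x=50. Pillar 28 diameter, 243 high at x=50, y=-105.
- lens (a point): Point on the channel floor straight below the lens axis; axes as for stage.
- hood: Black light hood bridging the channel, and the white camera head above it; fixed. Same origin and axes as stage. Hood from x=-34 to +34, y=-51 to +51; its underside is 24 mm above the channel floor, resting on the rails; hood top at z=40. Camera nose and body (x=-28 to +55, y=-30 to +30) rise above to z=220.
- mat: Flat grey mat, 200 (x) x 130 (y) x 3 mm, fixed to the bench at the robot's right. Origin at the centre of its underside.
- done_c0 (a point): Underside corner of board_done's plate: grip end, -y side.
- done_c1 (a point): Underside corner of board_done's plate: grip end, +y side.
- done_c2 (a point): Underside corner of board_done's plate: far end, -y side.
- done_c3 (a point): Underside corner of board_done's plate: far end, +y side.
- meter: Bystander: handheld multimeter, 90 x 180 x 46 high, lying on its back (mm). Origin under its centre.
- solvent: Bystander: white bottle, 56 diameter, 140 high, standing (mm). Origin under its centre.
- spool: Bystander: steel solder spool, 52 diameter, 42 high (mm). Origin under its centre.
- flux: Bystander: small amber jar, 40 diameter, 60 high (mm). Origin under its centre.
- driver: Bystander: screwdriver, about 150 long, lying along its own x axis (mm).
- pot: Bystander: grey cup, 70 diameter, 80 high (mm). Origin under its centre.
- tape: Bystander: flat paper-coloured tape ring, 70 diameter, 20 high (mm). Origin under its centre.

How it is judged:
On the way:
1. the finished board lies flat and wholly on the mat, let go (x of done_c0 in the frame of mat between -0.1 and 0.1 m and y of done_c0 in the frame of mat between -0.065 and 0.065 m and x of done_c1 in the frame of mat between -0.1 and 0.1 m and y of done_c1 in the frame of mat between -0.065 and 0.065 m and x of done_c2 in the frame of mat between -0.1 and 0.1 m and y of done_c2 in the frame of mat between -0.065 and 0.065 m and x of done_c3 in the frame of mat between -0.1 and 0.1 m and y of done_c3 in the frame of mat between -0.065 and 0.065 m and height (world z) of board_done below 0.007 m and angle between board_done's own z axis and vertical below 0.06 rad and linear speed of board_done below 0.02 m/s and contact force between the fingers and board_done below 0.1 N), for 0.2 s.
At the end, for the whole second after the job is handed in: Finished board flat, at rest, released, all four corners on the mat. Large-chip board flat on the channel floor, at rest, released, grip outwards, in line within 0.1 rad, chip centre within 5 mm of the lens axis along the channel and 6 mm across (all of step 1 and x of chip in the frame of lens between -0.005 and 0.005 m and y of chip in the frame of lens between -0.006 and 0.006 m and x of board_next in the frame of lens below 0 m and height (world z) of board_next below 0.012 m and angle between board_next's own z axis and vertical below 0.06 rad and angle between the x axis of board_next and the x axis of stage, either way round below 0.1 rad and linear speed of board_next below 0.02 m/s and contact force between the fingers and board_next below 0.1 N); the robot touches nothing.
It fails at once if a bystander is moved by more than 20 mm (distance of any of meter, solvent, spool, flux, driver, pot, tape from where it was at the start of the episode above 0.02 m).
It fails at once if the other waiting board is moved by more than 15 mm (distance of board_other from where it was at the start of the episode above 0.015 m).
It fails at once if the hood or camera head is knocked with more than 15 N (contact force between hood and anything else above 15 N).
It fails at once if a board is dropped (faster than 0.5 m/s with the fingers off it) ((contact force between the fingers and board_done below 0.1 N and linear speed of board_done above 0.5 m/s) or (contact force between the fingers and board_next below 0.1 N and linear speed of board_next above 0.5 m/s)).
It also fails if it takes over 67 s, if anything falls off the work surface, if the arm or the gripper's body presses on something with over 40 N, if the wrist force passes 120 N, or if a joint passes its speed limit or range.

## Robot

A 6-joint arm with a two-finger parallel gripper is mounted at the origin on the work surface. World frame = base frame: x ahead of the robot, y to its left, z up, the work surface at z = 0. Lengths are in m, angles in rad, forces in N, time in s.
With the tool pointing down it reaches from about 0.325 to 0.75 m from the base axis. Payload 7.6 kg.
Tool frame: the origin (TCP) lies at the very end of the fingers, on their centre line; the grasp point (between the pads) lies 19 mm behind it (grasp_offset is the z of the grasp point in the tool frame, in m); z points along the fingers, x is the direction in which the jaws open and shut, and the axes are right-handed (so a half turn about z gives the same grasp; the last joint's range is limited). The gripper opens to 85 mm and grips with 20 to 120 N. Pads are 22 mm wide; open, the fingers measure 114 mm over their backs; the gripper's body (76 mm by 85 mm) begins 54 mm behind the grasp point. The pads swing forward as they close: fully open they stand 13 mm farther back than shut.
Start: joints at [1.142, 0.052, 1.401, -0, 1.689, -0.07], TCP at [0.184, 0.492, 0.231] pointing down, gripper open.
Joint ranges: [-2.9, 2.9], [-0.91, 2.17], [0.12, 2.37], [-1.06, 4.2], [0.26, 2.73], [-2.93, 2.93]. Speed limits (rad/s): [2.57, 2.57, 3.01, 3.14, 3.14, 3.14].

## Interface

Orientations are given as a unit quaternion [x, y, z, w].
In Python, from bench import read_state, read_camera, sign_off, grasp_offset gives the robot as it stands.
- The arm moves only by the tool carry_out, never from a script. Its argument "rows" is a list of rows, each an object with "jaw": the closure, from 0 (fully open) to 1 (shut); "xyz": the shift along the world's x, y, z in units of 30 mm (1.0 is 30 mm), a list of three; "turn": the turn, a rotation vector about the world's x, y, z in units of 5 degrees (1.0 is 5 degrees), a list of three. In form: [{"jaw": jaw, "xyz": [dx, dy, dz], "turn": [wx, wy, wz]}, ...]. A call has 1 to 10 rows; each row shifts and turns the commanded pose from where the row before left it; what a row does not reach is not made up. A row lasts 1/10 s, in which the tool goes at most 50 mm and 8.59 degrees, less where a joint would pass 70% of its speed; a pose out of reach is approached as far as the arm can. A call is refused whole if a number of a shift passes 1 or a number of a turn 1, either way. A call with a gripper value outside its range is refused whole. The fingers move at their own pace and stop on an object; "newtons" is the grip in N (left out, the last holds). Time passes only in rows, so rows that do not move let the fingers close. It gives the time, the measured TCP pose, the force and the opening at its end, in the units of the state.
- read_state(): the state, without advancing time (a new reading comes with each control period).
- read_camera(name): name is "scene" or "top"; returns a dict with "frame" (384x512x3 uint8, red, green, blue), "depth" (384x512 float32, m along the optical axis (not along the pixel's ray), 0 where there is no reading), "vfov" (degrees; the focal length in pixels is half the picture's height over the tangent of half this angle, whatever the lens; pixels are square), "cx", "cy" (the principal point, pixels), "D" ([k1, k2, p1, p2, k3] as OpenCV has them; the pictures are not rectified), "R" (3x3) and "t" (3): a world point X has camera coordinates R X + t. Camera axes: x right, y down, z forward; pixel columns grow to the right and rows downward; lengths in m; the calibration is good to about 2 mm. A picture is of the moment at which its call begins.
- sign_off(): hands the job in, once; it reports no verdict.
The state is a dict: "time": time; "q": joint angles; "qd": joint speeds; "tau": joint torques, N m; "tcp_pos": TCP position; "eef_rot": TCP orientation; "wrist_force": force on the tool from outside, world axes, zero at the start; "ft_torque": the same for the moment, N m; "width": opening from 0.0 (shut) to 1.0 (fully open).
Only numpy, scipy, OpenCV 4.12 (cv2) and the standard library are available. Lean on these libraries where they do the work, as an engineer would, in place of code of your own. Each camera call takes 0.05 s, during which the arm holds its last target.

## Working session

There is one attempt and no reset: what is moved stays moved. The work goes in short steps, Python scripts to look and compute and a tool call to move; the robot and the scene stay as the last step left them, time stands still between calls to the robot, and variables do not carry over. Pictures are saved under pics/ and viewed, and the job is handed in when it is done.

Besides the shell and the picture viewer there is one more tool, called by a JSON object that holds its "api" and its "payload". carry_out: Moves the arm, as the interface text tells. Its arguments: {"type":"object","properties":{"rows":{"type":"array"},"newtons":{"type":"number"}},"required":["rows"]}

```bash
mkdir -p pics; ls; cat > h.py <<'E'
import numpy as np,cv2,pickle
from bench import read_state, read_camera
def grab(n,tag):
    c=read_camera(n); pickle.dump(c,open(f'pics/{tag}.pkl','wb')); 
    cv2.imwrite(f'pics/{tag}.png',c['frame'][:,:,::-1]); return c
def load(tag): return pickle.load(open(f'pics/{tag}.pkl','rb'))
def K(c):
    h=c['frame'].shape[0]; f=h/2/np.tan(np.radians(c['vfov'])/2)
    return np.array([[f,0,c['cx']],[0,f,c['cy']],[0,0,1.]])
def onz(c,u,v,z):
    p=cv2.undistortPoints(np.array([[[u,v]]],float),K(c),np.array(c['D'],float))[0,0]
    R=np.array(c['R']);t=np.array(c['t']);d=R.T@np.array([p[0],p[1],1]);o=-R.T@t
    return o+d*(z-o[2])/d[2]
def dep(c,u,v):
    p=cv2.undistortPoints(np.array([[[u,v]]],float),K(c),np.array(c['D'],float))[0,0]
    R=np.array(c['R']);t=np.array(c['t']);D=c['depth'][int(round(v)),int(round(u))]
    return R.T@(np.array([p[0],p[1],1])*D-t)
def proj(c,X):
    R=np.array(c['R']);t=np.array(c['t'])
    return cv2.projectPoints(np.array(X,float).reshape(-1,1,3),cv2.Rodrigues(R)[0],t,K(c),np.array(c['D'],float))[0][:,0]
def crop(tag,x0,y0,x1,y1,s,out):
    im=cv2.imread(f'pics/{tag}.png')[y0:y1,x0:x1]; cv2.imwrite(f'pics/{out}.png',cv2.resize(im,None,fx=s,fy=s,interpolation=cv2.INTER_CUBIC))
E
python3 - <<'E'
from h import *
np.set_printoptions(precision=4,suppress=True)
for n in('scene','top'):
    c=grab(n,n+'0'); print(n,c['vfov'],c['D'],-np.array(c['R']).T@c['t'])
from bench import grasp_offset
print(grasp_offset,read_state())
E
```

```text
pics
scene 42.98256522162221 [0.0242 0.     0.     0.     0.    ] [1.41   0.2483 1.3525]
top 48.340639582662156 [0.0085 0.     0.     0.     0.    ] [ 0.2398 -0.0749  1.5716]
-0.0187 {'time': 0.1, 'q': array([ 1.1417,  0.0528,  1.4016, -0.    ,  1.6886, -0.0703]), 'qd': array([-0.0011, -0.0005, -0.0004,  0.0001,  0.0003, -0.0004]), 'tau': array([  0.0007, -38.2582, -36.0986,  -0.0001,   0.0048,   0.0001]), 'tcp_pos': array([0.1842, 0.4913, 0.2306]), 'eef_rot': array([ 0.8219,  0.5696, -0.0006,  0.0004]), 'wrist_force': array([1.1677, 0.7327, 0.577 ]), 'ft_torque': array([ 0.0671,  0.0395, -0.0304]), 'width': 0.9959821462071093}
```

```bash
ls -la
```

```text
total 16
drwxr-xr-x  3 agent agent 4096 Dec  5 22:02 .
drwxr-xr-x 23 root  root  4096 Dec  5 22:02 ..
-rw-r--r--  1 agent agent 1221 Dec  5 22:02 h.py
drwxr-xr-x  2 agent agent 4096 Dec  5 22:02 pics
```

View pics/scene0.png

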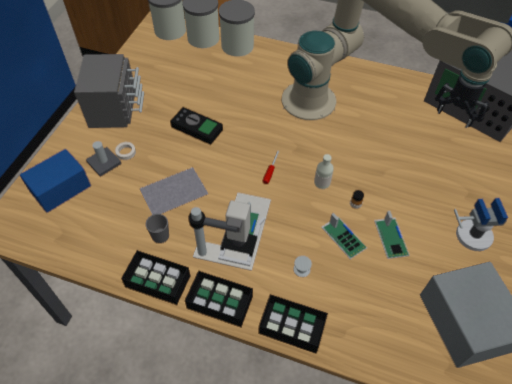

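View pics/top0.png

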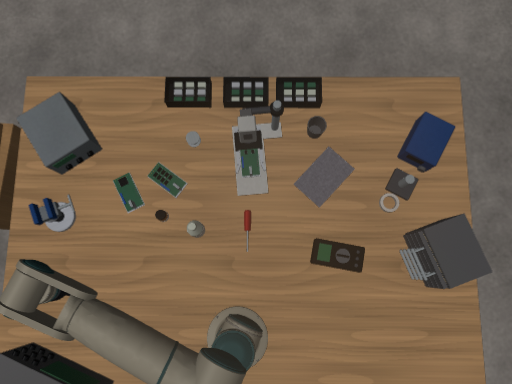

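```bash
python3 - <<'E'
from h import *
crop('top0',225,90,360,215,6,'a'); crop('top0',105,150,215,240,7,'b')
crop('scene0',190,180,290,275,7,'c'); crop('scene0',310,170,430,270,6,'d')
E
```

```text
(no output)
```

View pics/a.png

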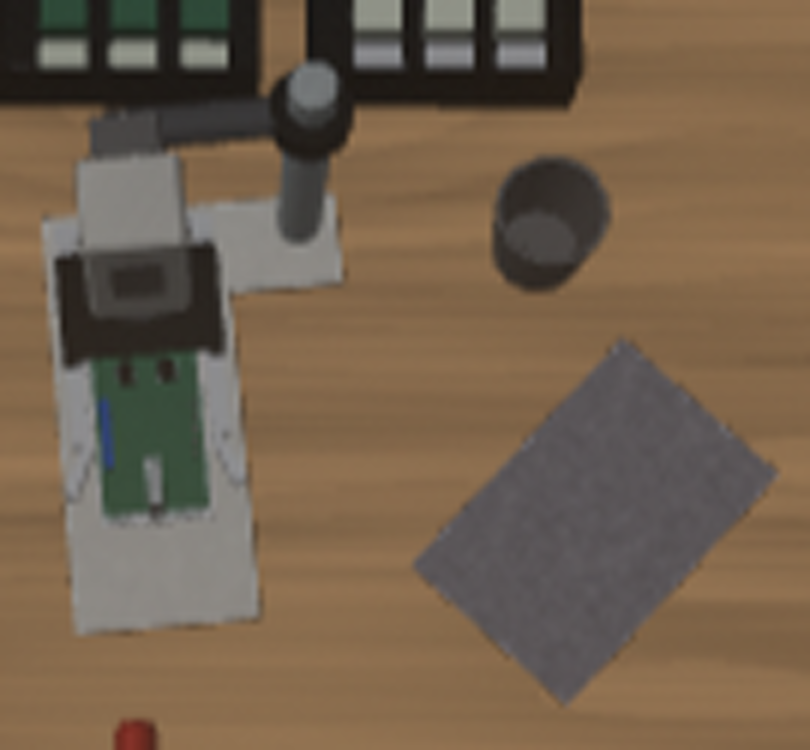

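View pics/b.png

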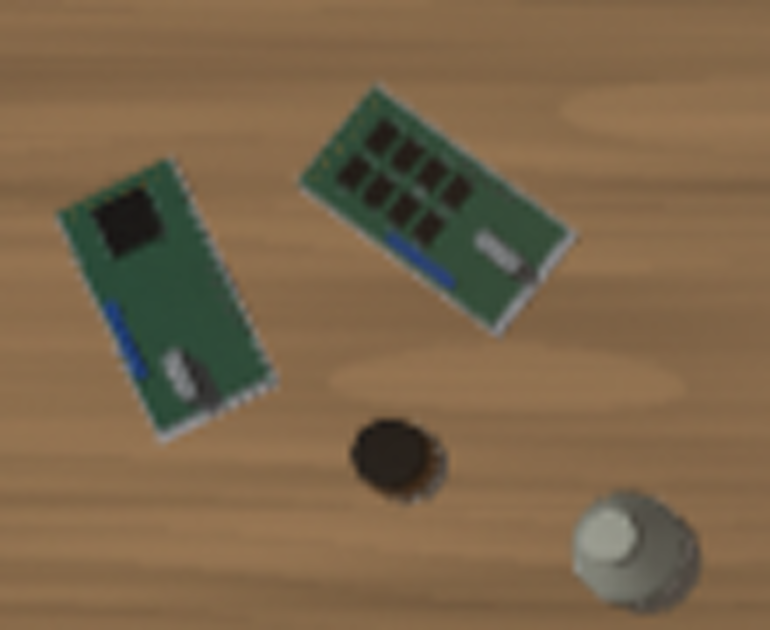

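View pics/c.png

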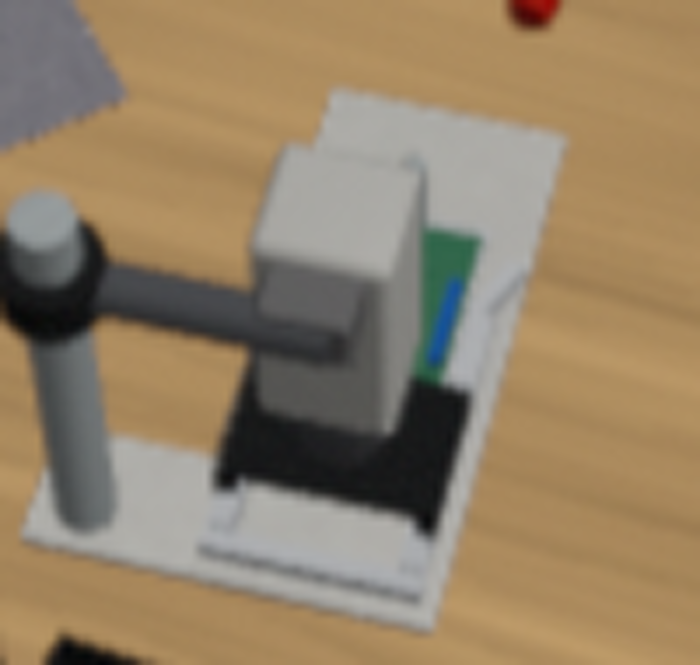

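View pics/d.png

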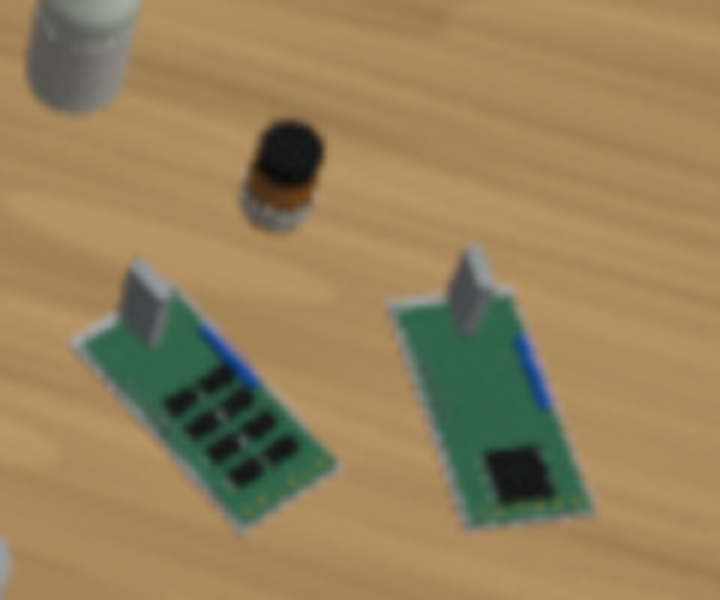

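```bash
cat > fit.py <<'E'
from h import *
from scipy.optimize import least_squares
def px(p,o,s): return [o[0]+(p[0]+.5)/s-.5,o[1]+(p[1]+.5)/s-.5]
def fit(obs,x0,z0=0):  # obs: list (cam, uv, local xyz)
    def P(x,l):
        c,s=np.cos(x[2]),np.sin(x[2]); return np.array([x[0]+c*l[0]-s*l[1],x[1]+s*l[0]+c*l[1],z0+l[2]])
    f=lambda x: np.concatenate([proj(c,P(x,l))[0]-uv for c,uv,l in obs])
    r=least_squares(f,x0,x_scale=[.1,.1,.1],diff_step=1e-6); return r.x,r.fun.reshape(-1,2)
E
python3 - <<'E'
from fit import *
np.set_printoptions(precision=4,suppress=True)
T=load('top0');S=load('scene0')
oa=(225,90);ob=(105,150);oc=(190,180);od=(310,170)
A=lambda *p:px(p,oa,6);B=lambda *p:px(p,ob,7);C=lambda *p:px(p,oc,7);D=lambda *p:px(p,od,6)
st=[(T,A(77,633),(-.2,.058,.008)),(T,A(260,617),(-.2,-.058,.008)),(T,A(42,218),(.07,.058,.008))]
ss=[(S,C(333,88),(-.2,-.058,.008)),(S,C(566,135),(-.2,.058,.008)),(S,C(432,632),(.07,.058,.008))]
nt=[(T,B(57,213),(.125,.035,.006)),(T,B(172,158),(.125,-.035,.006)),(T,B(277,376),(-.015,-.035,.006)),(T,B(161,436),(-.015,.035,.006)),(T,B(128,222),(.1,0,.011))]
ns=[(S,D(387,303),(-.015,-.035,.006)),(S,D(512,290),(-.015,.035,.006)),(S,D(595,513),(.125,.035,.006)),(S,D(467,523),(.125,-.035,.006)),(S,D(520,474),(.1,0,.011))]
for n,t,s,x0 in(('stage',st,ss,(.6,0,0)),('next',nt,ns,(.5,.3,0))):
    for l in(t,s,t+s):
        x,r=fit(l,x0); print(n,x,np.degrees(x[2]),'res',r.round(1).tolist())
mt=[A(622,340),A(778,470),A(565,705),A(413,565)]
m=np.array([onz(T,*p,.003) for p in mt]); print('mat',m,m.mean(0),[np.linalg.norm(m[i]-m[i-1]) for i in range(4)])
for n,p,z in(('done c nearleft',A(103,516),.014),('nearright',A(210,507),.014),('fin top far',A(152,462),.064)): print(n,onz(T,*p,z))
for n,p in (('otherfin',B(500,250)),('flux',B(395,455)),('solv',B(610,530)),('pot',A(550,200))): print(n,onz(T,*p,.056), dep(T,*p))
E
```

```text
stage [ 0.7089 -0.0309  0.0943] 5.40369369463494 res [[-0.3, 0.1], [0.3, 0.0], [-0.0, -0.1]]
stage [ 0.7097 -0.0297  0.0969] 5.5520321177691905 res [[-0.1, -0.0], [0.1, 0.1], [0.0, -0.1]]
stage [ 0.7093 -0.0302  0.0959] 5.497026093659841 res [[-0.4, -0.0], [0.3, -0.1], [-0.2, -0.2], [-0.1, -0.1], [0.0, 0.0], [-0.1, -0.2]]
next [0.4665 0.3888 0.4899] 28.069920479241357 res [[-0.6, -0.2], [-0.1, -0.8], [0.6, 0.6], [0.0, 0.7], [0.1, -0.3]]
next [0.4656 0.3903 0.4778] 27.378030513092213 res [[0.1, -0.3], [0.1, -0.6], [0.3, -0.1], [-0.2, 1.0], [-0.2, -0.1]]
next [0.466  0.3896 0.4833] 27.690996711236263 res [[-0.6, -0.3], [-0.1, -0.8], [0.3, 0.8], [-0.3, 0.8], [0.0, -0.2], [-0.1, -0.2], [-0.2, -0.6], [0.3, -0.1], [-0.2, 1.1], [-0.3, -0.0]]
mat [[ 0.6951 -0.3341  0.003 ]
 [ 0.6115 -0.4292  0.003 ]
 [ 0.4625 -0.2938  0.003 ]
 [ 0.5497 -0.2013  0.003 ]] [ 0.5797 -0.3146  0.003 ] [np.float64(0.1969439270596551), np.float64(0.1266573917562454), np.float64(0.20125292837821188), np.float64(0.12714675676439743)]
done c nearleft [ 0.5774 -0.0085  0.014 ]
nearright [ 0.5835 -0.0749  0.014 ]
fin top far [ 0.6    -0.0397  0.064 ]
otherfin [0.531  0.2273 0.056 ] [0.5317 0.228  0.0525]
flux [0.4241 0.2767 0.056 ] [0.4229 0.2745 0.0656]
solv [0.3866 0.1653 0.056 ] [0.378  0.1512 0.1449]
pot [ 0.7689 -0.2831  0.056 ] [ 0.7782 -0.2868  0.0293]
```

{"api": "carry_out", "payload": {"rows": [{"jaw": 0, "xyz": [0.7, -0.9, 0], "turn": [0, 0, 0.52]}, {"jaw": 0, "xyz": [0.7, -0.9, 0], "turn": [0, 0, 0.52]}, {"jaw": 0, "xyz": [0.7, -0.9, 0], "turn": [0, 0, 0.52]}, {"jaw": 0, "xyz": [0.7, -0.9, 0], "turn": [0, 0, 0.52]}, {"jaw": 0, "xyz": [0.7, -0.9, 0], "turn": [0, 0, 0.52]}, {"jaw": 0, "xyz": [0.7, -0.9, 0], "turn": [0, 0, 0.52]}, {"jaw": 0, "xyz": [0.7, -0.9, 0], "turn": [0, 0, 0.52]}, {"jaw": 0, "xyz": [0.7, -0.9, 0], "turn": [0, 0, 0.52]}, {"jaw": 0, "xyz": [0.7, -0.9, 0], "turn": [0, 0, 0.52]}, {"jaw": 0, "xyz": [0.7, -0.9, 0], "turn": [0, 0, 0.52]}]}}

```text
time: 1.1
tcp_pos: [0.3949, 0.2203, 0.231]
eef_rot: [0.672, 0.741, -0.0, -0.0]
wrist_force: [0.4, 0.4, 0.1]
width: 0.998
```

{"api": "carry_out", "payload": {"rows": [{"jaw": 0, "xyz": [0.65, -0.87, -0.3]}, {"jaw": 0, "xyz": [0.65, -0.87, -0.3]}, {"jaw": 0, "xyz": [0.65, -0.87, -0.3]}, {"jaw": 0, "xyz": [0.65, -0.87, -0.3]}, {"jaw": 0, "xyz": [0.65, -0.87, -0.3]}, {"jaw": 0, "xyz": [0.65, -0.87, -0.3]}, {"jaw": 0, "xyz": [0.65, -0.87, -0.3]}, {"jaw": 0, "xyz": [0.65, -0.87, -0.3]}, {"jaw": 0, "xyz": [0.65, -0.87, -0.3]}, {"jaw": 0, "xyz": [0.65, -0.87, -0.3]}]}}

```text
$.rows[0]: bad value
```

{"api": "carry_out", "payload": {"rows": [{"jaw": 0, "xyz": [0.67, -0.87, -0.37], "turn": [0, 0, 0]}, {"jaw": 0, "xyz": [0.67, -0.87, -0.37], "turn": [0, 0, 0]}, {"jaw": 0, "xyz": [0.67, -0.87, -0.37], "turn": [0, 0, 0]}, {"jaw": 0, "xyz": [0.67, -0.87, -0.37], "turn": [0, 0, 0]}, {"jaw": 0, "xyz": [0.67, -0.87, -0.37], "turn": [0, 0, 0]}, {"jaw": 0, "xyz": [0.67, -0.87, -0.37], "turn": [0, 0, 0]}, {"jaw": 0, "xyz": [0.67, -0.87, -0.37], "turn": [0, 0, 0]}, {"jaw": 0, "xyz": [0.67, -0.87, -0.37], "turn": [0, 0, 0]}, {"jaw": 0, "xyz": [0.67, -0.87, -0.37], "turn": [0, 0, 0]}, {"jaw": 0, "xyz": [0.67, -0.87, -0.37], "turn": [0, 0, 0]}]}}

```text
time: 2.1
tcp_pos: [0.5958, -0.0406, 0.1193]
eef_rot: [0.673, 0.74, -0.0, -0.0]
wrist_force: [0.4, 0.1, 1.0]
width: 1.0
```

```bash
python3 - <<'E'
from h import *
grab('scene','s1'); print(read_state()['tcp_pos'])
crop('s1',190,160,310,275,6,'e')
grab('top','t1');crop('t1',225,90,360,215,6,'f')
E
```

```text
[ 0.59658566 -0.04432973  0.1165455 ]
```

View pics/e.png

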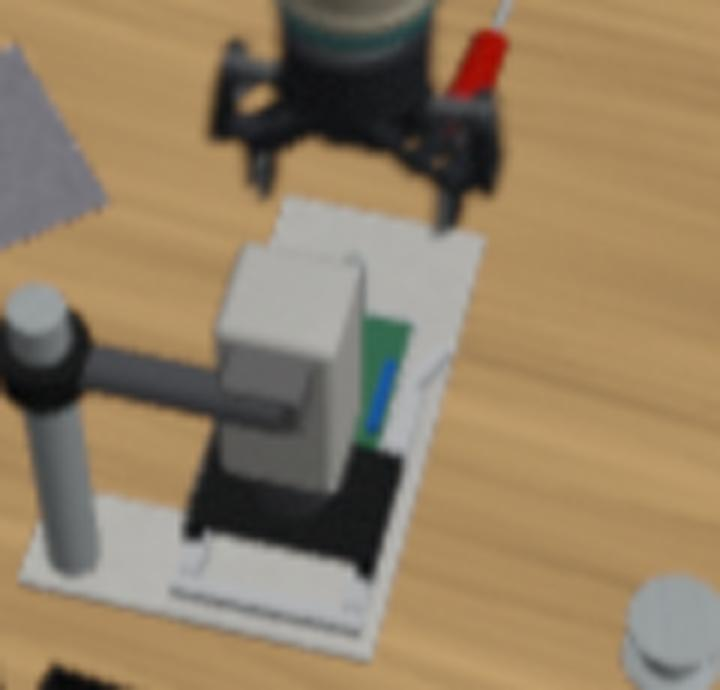

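```bash
python3 - <<'E'
from fit import *
np.set_printoptions(precision=4,suppress=True)
T=load('top0'); D=T['depth']
# fin top of done & next from depth: points with z in 45..70mm near the fin
v,u=np.mgrid[0:384,0:512]
for n,(x,y),zb in(('done',(.595,-.040),.064),('next',(.466,.39),.056),('other',(.531,.228),.056)):
    c=proj(T,[[x,y,zb]])[0]; pts=[]
    for vv in range(int(c[1])-9,int(c[1])+10):
        for uu in range(int(c[0])-9,int(c[0])+10):
            p=dep(T,uu,vv)
            if zb-.012<p[2]<zb+.008: pts.append(p)
    pts=np.array(pts); print(n,len(pts),pts.mean(0) if len(pts) else None, c)
    for p in pts: print('   ',p)
E
```

```text
done 21 [ 0.5895 -0.0407  0.0647] [249.9768 167.9389]
    [ 0.6012 -0.0401  0.068 ]
    [ 0.6024 -0.0436  0.0633]
    [ 0.5991 -0.0364  0.0614]
    [ 0.5967 -0.0402  0.0715]
    [ 0.5977 -0.0437  0.0673]
    [ 0.5943 -0.0365  0.0661]
    [ 0.5946 -0.0401  0.0649]
    [ 0.5941 -0.0438  0.067 ]
    [ 0.5911 -0.0365  0.0636]
    [ 0.5913 -0.0401  0.0628]
    [ 0.5926 -0.0436  0.0575]
    [ 0.587  -0.0366  0.0655]
    [ 0.5869 -0.0402  0.0661]
    [ 0.587  -0.0438  0.0654]
    [ 0.5838 -0.0366  0.0631]
    [ 0.5831 -0.0403  0.0664]
    [ 0.5835 -0.0438  0.0646]
    [ 0.5806 -0.0402  0.061 ]
    [ 0.58   -0.0438  0.0639]
    [ 0.5766 -0.0402  0.0624]
    [ 0.5755 -0.044   0.0674]
next 25 [0.4641 0.3878 0.0555] [130.1558 202.7712]
    [0.475  0.3927 0.0627]
    [0.4762 0.3914 0.0553]
    [0.4724 0.3982 0.0561]
    [0.4722 0.3941 0.0577]
    [0.4722 0.3905 0.0574]
    [0.4731 0.3886 0.052 ]
    [0.4688 0.3943 0.0562]
    [0.4689 0.3909 0.0553]
    [0.4685 0.3864 0.0583]
    [0.4652 0.3942 0.0557]
    [0.4651 0.3904 0.0563]
    [0.4653 0.3872 0.055 ]
    [0.4653 0.3834 0.0557]
    [0.4618 0.
[... 282 characters left out ...]

    [0.451  0.3831 0.0537]
other 23 [0.528  0.2264 0.0567] [175.8112 185.296 ]
    [0.5387 0.2342 0.0598]
    [0.5362 0.2389 0.0536]
    [0.5347 0.2337 0.0612]
    [0.5348 0.2302 0.0607]
    [0.5317 0.2379 0.0578]
    [0.5308 0.2333 0.0623]
    [0.5318 0.2307 0.0575]
    [0.5327 0.228  0.0527]
    [0.532  0.2236 0.0568]
    [0.5286 0.2347 0.055 ]
    [0.5286 0.2311 0.0548]
    [0.5278 0.2265 0.0594]
    [0.5273 0.2224 0.062 ]
    [0.527  0.2185 0.0637]
    [0.5248 0.2271 0.0559]
    [0.5244 0.2231 0.0579]
    [0.5242 0.2192 0.0592]
    [0.5254 0.2168 0.0526]
    [0.5207 0.2229 0.058 ]
    [0.5205 0.2191 0.059 ]
    [0.5218 0.2168 0.0522]
    [0.5191 0.2213 0.047 ]
    [0.5195 0.2181 0.0447]
```

```bash
python3 - <<'E'
from h import *
print(read_state()['tcp_pos'],read_state()['eef_rot'])
E
```

```text
[ 0.59539725 -0.04235753  0.11711883] [ 0.67399951  0.73872865 -0.00150458 -0.00153988]
```

View pics/f.png

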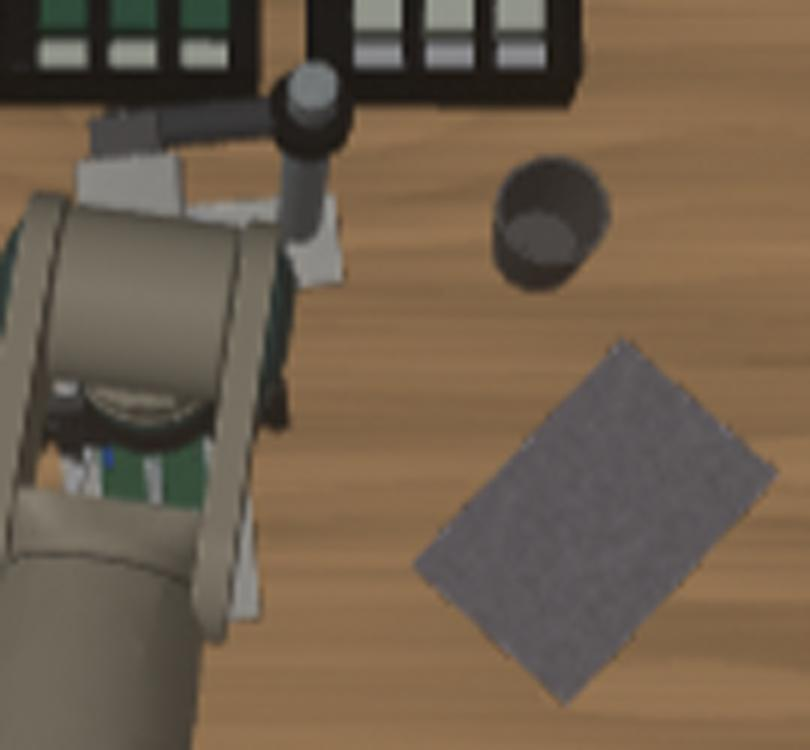

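{"api": "carry_out", "payload": {"rows": [{"jaw": 0, "xyz": [-0.02, 0.01, -0.5], "turn": [0, 0, 0]}, {"jaw": 0, "xyz": [-0.02, 0.01, -0.5], "turn": [0, 0, 0]}, {"jaw": 0, "xyz": [-0.02, 0.01, -0.5], "turn": [0, 0, 0]}, {"jaw": 0, "xyz": [-0.02, 0.01, -0.5], "turn": [0, 0, 0]}, {"jaw": 0, "xyz": [0, 0, -0.5], "turn": [0, 0, 0]}, {"jaw": 0, "xyz": [0, 0, -0.3], "turn": [0, 0, 0]}, {"jaw": 0, "xyz": [0, 0, 0], "turn": [0, 0, 0]}, {"jaw": 0, "xyz": [0, 0, 0], "turn": [0, 0, 0]}]}}

```text
time: 3.0
tcp_pos: [0.5932, -0.0382, 0.0366]
eef_rot: [0.673, 0.74, 0.0, 0.0]
wrist_force: [-0.0, -0.8, 0.7]
width: 1.0
```

```bash
python3 - <<'E'
from h import *
s=read_state();print(s['tcp_pos'],s['wrist_force'])
grab('scene','s2'); s=read_state();print(s['tcp_pos'],s['wrist_force'])
crop('s2',190,160,310,275,6,'e')
E
```

```text
[ 0.59320572 -0.03823468  0.03659679] [-0.0237147  -0.82762382  0.71910981]
[ 0.59348558 -0.03827215  0.03712123] [-0.01812017  0.53258998  0.24644447]
```

View pics/e.png

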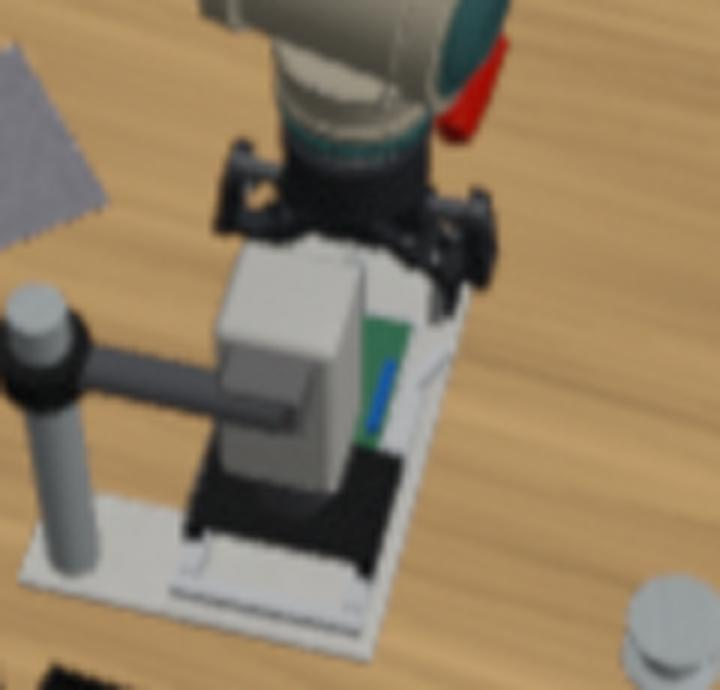

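{"api": "carry_out", "payload": {"rows": [{"jaw": 0, "xyz": [0, -0.08, -0.12], "turn": [0, 0, 0]}, {"jaw": 0, "xyz": [0, 0, 0], "turn": [0, 0, 0]}, {"jaw": 1, "xyz": [0, 0, 0], "turn": [0, 0, 0]}, {"jaw": 1, "xyz": [0, 0, 0], "turn": [0, 0, 0]}, {"jaw": 1, "xyz": [0, 0, 0], "turn": [0, 0, 0]}, {"jaw": 1, "xyz": [0, 0, 0], "turn": [0, 0, 0]}, {"jaw": 1, "xyz": [0, 0, 0], "turn": [0, 0, 0]}, {"jaw": 1, "xyz": [0, 0, 0], "turn": [0, 0, 0]}, {"jaw": 1, "xyz": [0, 0, 0], "turn": [0, 0, 0]}, {"jaw": 1, "xyz": [0, 0, 0], "turn": [0, 0, 0]}], "newtons": 40}}

```text
time: 4.05
tcp_pos: [0.593, -0.0407, 0.0328]
eef_rot: [0.673, 0.74, 0.0, 0.0]
wrist_force: [0.5, -1.3, 0.7]
width: 0.106
```

{"api": "carry_out", "payload": {"rows": [{"jaw": 1, "xyz": [0, 0, 0], "turn": [0, 0, 0]}, {"jaw": 1, "xyz": [0, 0, 0], "turn": [0, 0, 0]}, {"jaw": 1, "xyz": [0, 0, 0], "turn": [0, 0, 0]}], "newtons": 100}}

```text
time: 4.35
tcp_pos: [0.5931, -0.0407, 0.0329]
eef_rot: [0.673, 0.74, 0.0, 0.0]
wrist_force: [1.0, -0.4, 1.5]
width: 0.098
```

{"api": "carry_out", "payload": {"rows": [{"jaw": 1, "xyz": [0, 0, 0.07], "turn": [0, 0, 0]}, {"jaw": 1, "xyz": [-0.1, -0.01, 0], "turn": [0, 0, 0]}, {"jaw": 1, "xyz": [-0.2, -0.019, 0], "turn": [0, 0, 0]}, {"jaw": 1, "xyz": [-0.2, -0.019, 0], "turn": [0, 0, 0]}, {"jaw": 1, "xyz": [-0.2, -0.019, 0], "turn": [0, 0, 0]}]}}

```text
time: 4.85
tcp_pos: [0.5711, -0.0426, 0.0346]
eef_rot: [0.673, 0.74, -0.0, -0.0]
wrist_force: [0.9, -0.4, -1.3]
width: 0.104
```

```bash
python3 - <<'E'
from h import *
grab('scene','s3'); s=read_state();print(s['tcp_pos'],s['wrist_force'],s['ft_torque'],s['width'])
crop('s3',190,160,310,275,6,'e')
E
```

```text
[ 0.57046544 -0.04270058  0.03454452] [ 0.06560642 -0.76019707 -1.56597937] [-0.08934292  0.09240471 -0.06199821] 0.10057592500847409
```

View pics/e.png

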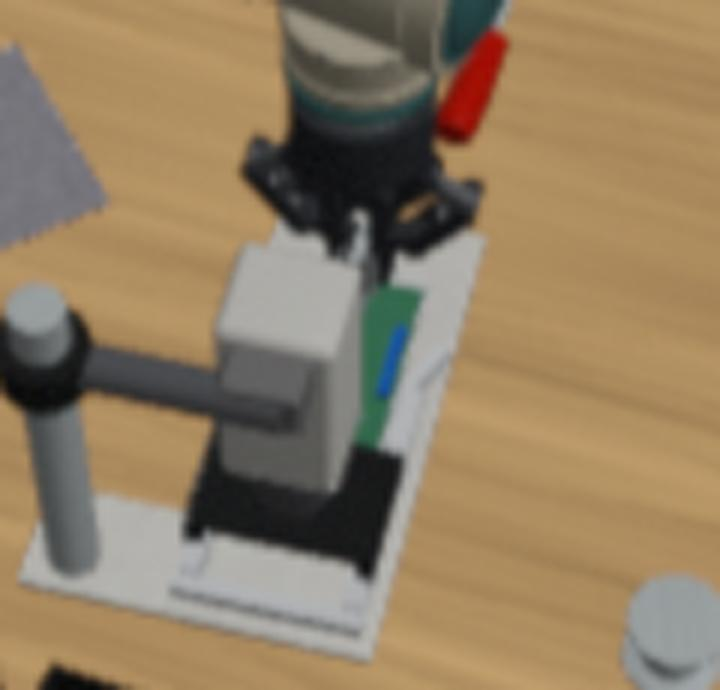

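{"api": "carry_out", "payload": {"rows": [{"jaw": 1, "xyz": [-0.36, -0.034, 0], "turn": [0, 0, 0]}, {"jaw": 1, "xyz": [-0.36, -0.034, 0], "turn": [0, 0, 0]}, {"jaw": 1, "xyz": [-0.36, -0.034, 0], "turn": [0, 0, 0]}, {"jaw": 1, "xyz": [-0.36, -0.034, 0], "turn": [0, 0, 0]}, {"jaw": 1, "xyz": [-0.36, -0.034, 0], "turn": [0, 0, 0]}, {"jaw": 1, "xyz": [-0.36, -0.034, 0], "turn": [0, 0, 0]}, {"jaw": 1, "xyz": [-0.36, -0.034, 0], "turn": [0, 0, 0]}, {"jaw": 1, "xyz": [-0.36, -0.034, 0], "turn": [0, 0, 0]}, {"jaw": 1, "xyz": [0, 0, 0], "turn": [0, 0, 0]}, {"jaw": 1, "xyz": [0, 0, 0.3], "turn": [0, 0, 0]}]}}

```text
time: 5.9
tcp_pos: [0.4848, -0.0506, 0.0432]
eef_rot: [0.673, 0.74, -0.0, -0.001]
wrist_force: [-0.2, -0.4, -1.6]
width: 0.1
```

```bash
python3 - <<'E'
from h import *
grab('scene','s3'); s=read_state();print(s['tcp_pos'],s['wrist_force'],s['ft_torque'],s['width'])
crop('s3',190,160,310,275,6,'e')
E
```

```text
[ 0.48642832 -0.05079339  0.04570089] [ 1.65636268  0.25220122 -0.03063937] [-0.02758345 -0.11672875  0.02042943] 0.0997149337312546
```

View pics/e.png

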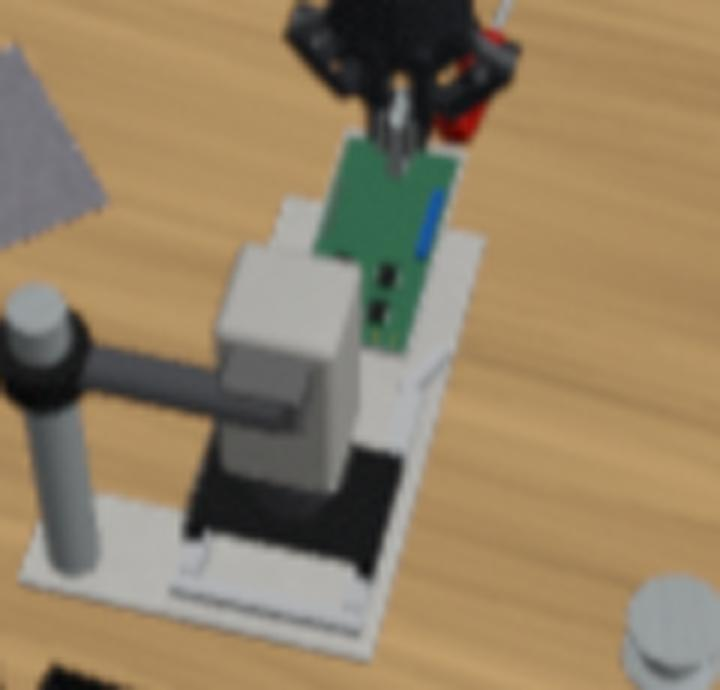

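{"api": "carry_out", "payload": {"rows": [{"jaw": 1, "xyz": [0, 0, 0.6], "turn": [0, 0, 0]}, {"jaw": 1, "xyz": [0, -0.3, 0.6], "turn": [0, 0, -0.5]}, {"jaw": 1, "xyz": [0, -0.8, 0.5], "turn": [0, 0, -0.9]}, {"jaw": 1, "xyz": [0.2, -0.9, 0.1], "turn": [0, 0, -0.95]}, {"jaw": 1, "xyz": [0.2, -0.9, 0], "turn": [0, 0, -0.95]}, {"jaw": 1, "xyz": [0.2, -0.9, 0], "turn": [0, 0, -0.95]}, {"jaw": 1, "xyz": [0.2, -0.9, 0], "turn": [0, 0, -0.95]}, {"jaw": 1, "xyz": [0.3, -0.9, 0], "turn": [0, 0, -0.95]}, {"jaw": 1, "xyz": [0.3, -0.9, 0], "turn": [0, 0, -0.95]}, {"jaw": 1, "xyz": [0.3, -0.9, 0], "turn": [0, 0, -0.95]}]}}

```text
time: 6.95
tcp_pos: [0.5374, -0.2741, 0.0984]
eef_rot: [0.887, 0.462, 0.0, 0.0]
wrist_force: [1.1, 0.9, -0.9]
width: 0.102
```

{"api": "carry_out", "payload": {"rows": [{"jaw": 1, "xyz": [0, -0.1, 0], "turn": [0, 0, -0.75]}, {"jaw": 1, "xyz": [0, 0, 0], "turn": [0, 0, -0.75]}, {"jaw": 1, "xyz": [0, 0, 0], "turn": [0, 0, 0]}, {"jaw": 1, "xyz": [0, 0, 0], "turn": [0, 0, 0]}]}}

```text
time: 7.35
tcp_pos: [0.5369, -0.2757, 0.0981]
eef_rot: [0.914, 0.405, 0.0, 0.0]
wrist_force: [0.4, 0.7, -1.7]
width: 0.098
```

```bash
python3 - <<'E'
from h import *
grab('scene','s4'); s=read_state();print(s['tcp_pos'],s['eef_rot'],s['wrist_force'],s['width'],s['time'])
crop('s4',110,130,250,240,5.5,'e')
E
```

```text
[ 0.5368349  -0.275647    0.09806405] [9.14239612e-01 4.05173906e-01 1.59684402e-04 1.15523197e-04] [-2.41758915e-01  2.38269598e-03 -2.42329128e+00] 0.09827606622011417 7.4
```

View pics/e.png

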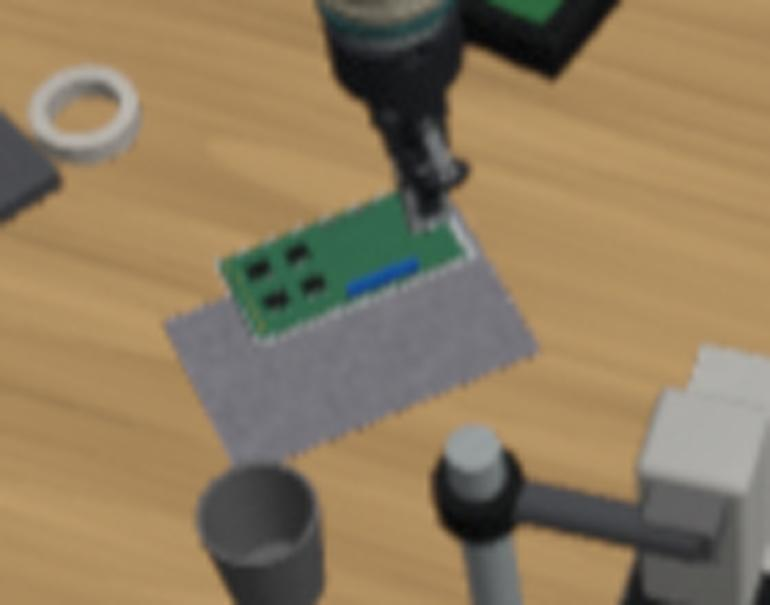

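{"api": "carry_out", "payload": {"rows": [{"jaw": 1, "xyz": [0.02, -0.02, -0.4], "turn": [0, 0, 0]}, {"jaw": 1, "xyz": [0.02, -0.02, -0.5], "turn": [0, 0, 0]}, {"jaw": 1, "xyz": [0.02, -0.02, -0.5], "turn": [0, 0, 0]}, {"jaw": 1, "xyz": [0, 0, -0.5], "turn": [0, 0, 0]}, {"jaw": 1, "xyz": [0, 0, -0.2], "turn": [0, 0, 0]}, {"jaw": 1, "xyz": [0, 0, -0.1], "turn": [0, 0, 0]}, {"jaw": 1, "xyz": [0, 0, -0.05], "turn": [0, 0, 0]}, {"jaw": 1, "xyz": [0, 0, -0.04], "turn": [0, 0, 0]}, {"jaw": 1, "xyz": [0, 0, 0], "turn": [0, 0, 0]}, {"jaw": 1, "xyz": [0, 0, 0], "turn": [0, 0, 0]}]}}

```text
time: 8.4
tcp_pos: [0.5386, -0.2777, 0.0297]
eef_rot: [0.915, 0.404, 0.0, 0.0]
wrist_force: [-0.1, 0.7, -1.6]
width: 0.102
```

```bash
python3 - <<'E'
from h import *
grab('scene','s4'); s=read_state();print(s['tcp_pos'],s['eef_rot'],s['wrist_force'],s['width'],s['time'])
crop('s4',110,130,250,240,5.5,'e')
E
```

```text
[ 0.53857727 -0.27770728  0.02962412] [9.14627638e-01 4.04297020e-01 2.86747146e-04 3.47735808e-04] [-0.38690004 -0.15620004 -1.54970906] 0.10180825220287396 8.45
```

View pics/e.png

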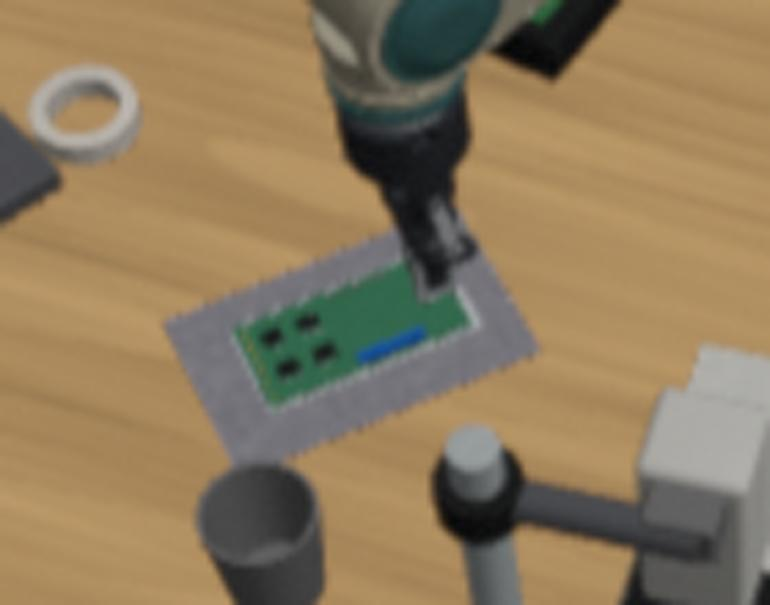

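{"api": "carry_out", "payload": {"rows": [{"jaw": 1, "xyz": [0, 0, -0.03], "turn": [0, 0, 0]}, {"jaw": 1, "xyz": [0, 0, -0.03], "turn": [0, 0, 0]}, {"jaw": 1, "xyz": [0, 0, -0.02], "turn": [0, 0, 0]}, {"jaw": 1, "xyz": [0, 0, 0], "turn": [0, 0, 0]}, {"jaw": 1, "xyz": [0, 0, 0], "turn": [0, 0, 0]}]}}

```text
time: 8.95
tcp_pos: [0.5385, -0.2777, 0.0279]
eef_rot: [0.915, 0.404, 0.0, 0.0]
wrist_force: [-3.9, 2.0, 6.3]
width: 0.098
```

{"api": "carry_out", "payload": {"rows": [{"jaw": 0.8, "xyz": [0, 0, 0], "turn": [0, 0, 0]}, {"jaw": 0.6, "xyz": [0, 0, 0], "turn": [0, 0, 0]}, {"jaw": 0.4, "xyz": [0, 0, 0], "turn": [0, 0, 0]}, {"jaw": 0.2, "xyz": [0, 0, 0], "turn": [0, 0, 0]}, {"jaw": 0, "xyz": [0, 0, 0], "turn": [0, 0, 0]}, {"jaw": 0, "xyz": [0, 0, 0.2], "turn": [0, 0, 0]}, {"jaw": 0, "xyz": [0, 0, 0.5], "turn": [0, 0, 0]}, {"jaw": 0, "xyz": [0, 0, 1], "turn": [0, 0, 0]}, {"jaw": 0, "xyz": [0, 0, 1], "turn": [0, 0, 0]}, {"jaw": 0, "xyz": [0, 0, 1], "turn": [0, 0, 0]}]}}

```text
time: 9.95
tcp_pos: [0.5385, -0.2776, 0.1405]
eef_rot: [0.915, 0.404, 0.0, 0.001]
wrist_force: [0.4, -0.6, -0.1]
width: 0.998
```

```bash
python3 - <<'E'
from h import *
grab('scene','s5'); s=read_state();print(s['tcp_pos'],s['eef_rot'],s['wrist_force'],s['width'],s['time'])
crop('s5',110,130,250,240,5.5,'e')
E
```

```text
[ 0.54047816 -0.27880531  0.14703448] [0.91460043 0.40432304 0.00315085 0.0043587 ] [-0.15021935 -0.505316    3.94457902] 1.000386994162829 10.0
```

View pics/e.png

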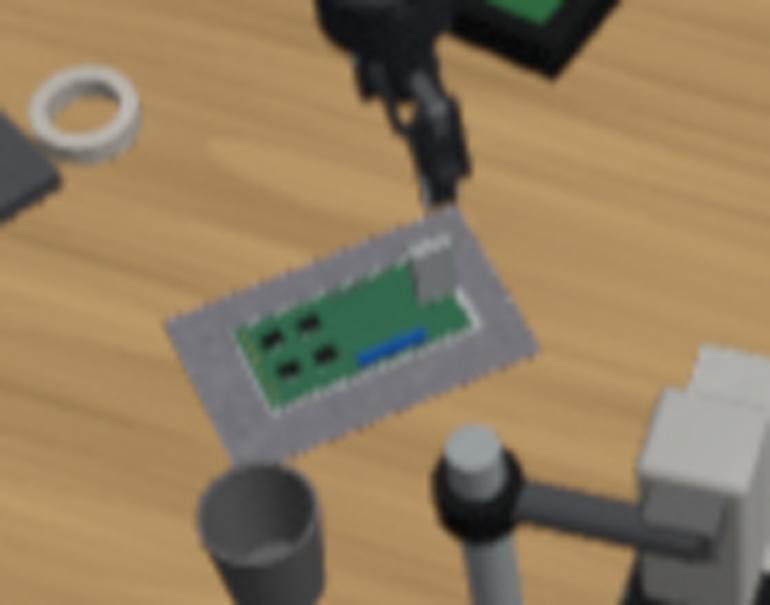

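{"api": "carry_out", "payload": {"rows": [{"jaw": 0, "xyz": [-0.1, 0.4, 0.5], "turn": [0, 0, 0.6]}, {"jaw": 0, "xyz": [-0.1, 0.97, 0.5], "turn": [0, 0, 0.6]}, {"jaw": 0, "xyz": [-0.1, 0.97, 0.3], "turn": [0, 0, 0.6]}, {"jaw": 0, "xyz": [-0.1, 0.97, 0], "turn": [0, 0, 0.6]}, {"jaw": 0, "xyz": [-0.1, 0.97, 0], "turn": [0, 0, 0.6]}, {"jaw": 0, "xyz": [-0.1, 0.97, 0], "turn": [0, 0, 0.6]}, {"jaw": 0, "xyz": [-0.1, 0.97, 0], "turn": [0, 0, 0.6]}, {"jaw": 0, "xyz": [-0.1, 0.97, 0], "turn": [0, 0, 0.6]}, {"jaw": 0, "xyz": [-0.1, 0.97, 0], "turn": [0, 0, 0.6]}, {"jaw": 0, "xyz": [-0.1, 0.97, 0], "turn": [0, 0, 0.6]}]}}

```text
time: 11.0
tcp_pos: [0.5083, -0.0025, 0.1782]
eef_rot: [0.778, 0.628, 0.001, 0.001]
wrist_force: [0.1, 0.1, -0.4]
width: 1.003
```

{"api": "carry_out", "payload": {"rows": [{"jaw": 0, "xyz": [-0.1, 0.97, 0], "turn": [0, 0, 0.6]}, {"jaw": 0, "xyz": [-0.1, 0.97, 0], "turn": [0, 0, 0.6]}, {"jaw": 0, "xyz": [-0.1, 0.97, 0], "turn": [0, 0, 0.6]}, {"jaw": 0, "xyz": [-0.1, 0.97, 0], "turn": [0, 0, 0.6]}, {"jaw": 0, "xyz": [-0.1, 0.97, 0], "turn": [0, 0, 0.6]}, {"jaw": 0, "xyz": [-0.1, 0.97, 0], "turn": [0, 0, 0.6]}, {"jaw": 0, "xyz": [-0.1, 0.97, 0], "turn": [0, 0, 0.6]}, {"jaw": 0, "xyz": [-0.1, 0.97, 0], "turn": [0, 0, 0.6]}, {"jaw": 0, "xyz": [-0.1, 0.97, 0], "turn": [0, 0, 0.6]}, {"jaw": 0, "xyz": [-0.1, 0.97, 0], "turn": [0, 0, 0.6]}]}}

```text
time: 12.0
tcp_pos: [0.4783, 0.2886, 0.1782]
eef_rot: [0.589, 0.808, 0.001, 0.0]
wrist_force: [0.2, 0.7, -0.0]
width: 0.996
```

{"api": "carry_out", "payload": {"rows": [{"jaw": 0, "xyz": [-0.1, 0.97, -0.5], "turn": [0, 0, 0.6]}, {"jaw": 0, "xyz": [-0.1, 0.97, -0.5], "turn": [0, 0, 0.6]}, {"jaw": 0, "xyz": [-0.1, 0.6, -0.6], "turn": [0, 0, 0.6]}, {"jaw": 0, "xyz": [0, 0, 0], "turn": [0, 0, 0.2]}, {"jaw": 0, "xyz": [0, 0, 0], "turn": [0, 0, 0]}, {"jaw": 0, "xyz": [0, 0, 0], "turn": [0, 0, 0]}]}}

```text
time: 12.6
tcp_pos: [0.4702, 0.3631, 0.1305]
eef_rot: [0.518, 0.855, 0.001, 0.001]
wrist_force: [0.8, 0.1, 0.7]
width: 1.001
```

```bash
python3 - <<'E'
from h import *
for n in('scene','top'):
  grab(n,n+'6'); s=read_state();print(s['tcp_pos'],s['eef_rot'],s['time'], np.degrees(2*np.arctan2(s['eef_rot'][1],s['eef_rot'][0])))
crop('scene6',330,150,430,260,5.4,'e')
crop('top6',225,90,360,215,6,'f')
E
```

```text
[0.47021502 0.36297619 0.13051709] [5.18131334e-01 8.55300118e-01 1.13394871e-03 5.85714919e-04] 12.65 117.58596681435041
[0.47015193 0.36298371 0.13031379] [5.18102465e-01 8.55317770e-01 1.05076172e-03 4.93399041e-04] 12.7 117.58984427510542
```

View pics/e.png

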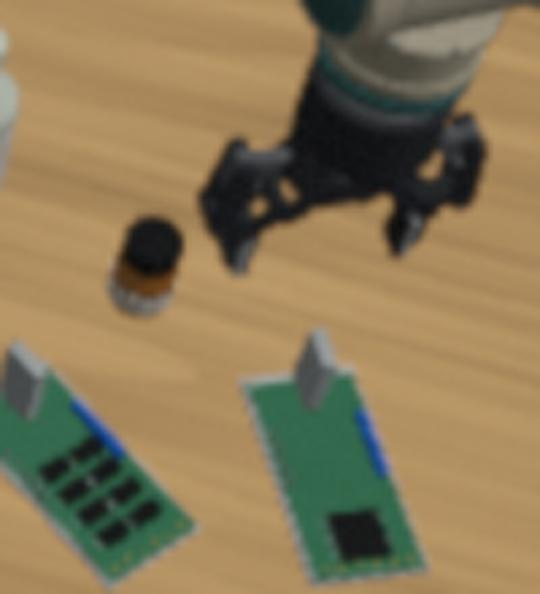

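View pics/f.png

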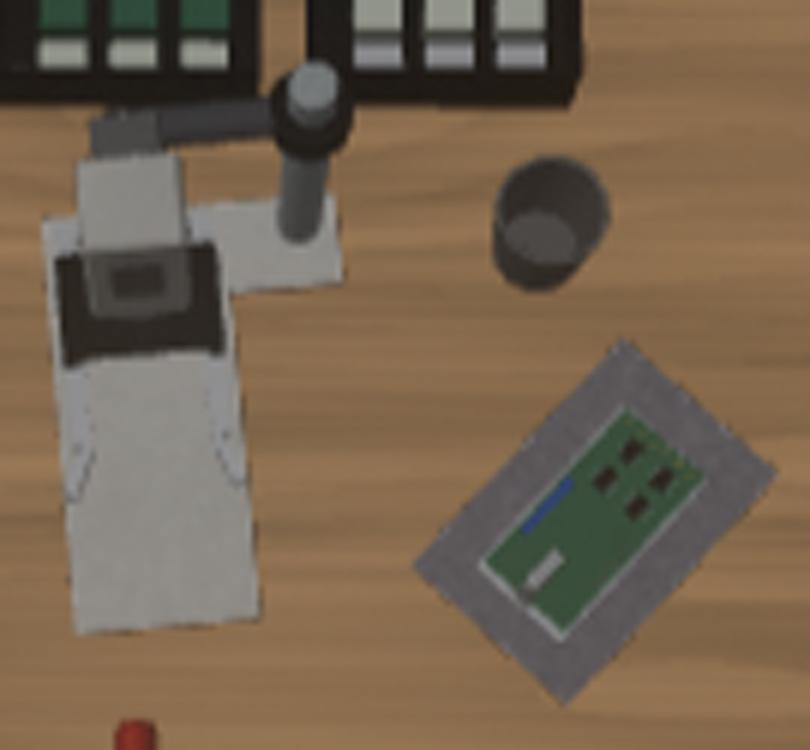

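{"api": "carry_out", "payload": {"rows": [{"jaw": 0, "xyz": [-0.1, 0.46, 0], "turn": [0, 0, 0]}, {"jaw": 0, "xyz": [-0.07, 0.4, -0.4], "turn": [0, 0, 0]}, {"jaw": 0, "xyz": [0, 0, -0.6], "turn": [0, 0, 0]}, {"jaw": 0, "xyz": [0, 0, -0.6], "turn": [0, 0, 0]}, {"jaw": 0, "xyz": [0, 0, -0.6], "turn": [0, 0, 0]}, {"jaw": 0, "xyz": [0, 0, -0.6], "turn": [0, 0, 0]}, {"jaw": 0, "xyz": [0, 0, -0.4], "turn": [0, 0, 0]}, {"jaw": 0, "xyz": [0, 0, -0.2], "turn": [0, 0, 0]}, {"jaw": 0, "xyz": [0, 0, 0], "turn": [0, 0, 0]}, {"jaw": 0, "xyz": [0, 0, 0], "turn": [0, 0, 0]}]}}

```text
time: 13.7
tcp_pos: [0.4646, 0.3897, 0.0274]
eef_rot: [0.517, 0.856, 0.001, 0.0]
wrist_force: [0.1, -0.3, 0.4]
width: 1.003
```

```bash
python3 - <<'E'
from h import *
for n in('scene',):
  grab(n,n+'7'); s=read_state();print(s['tcp_pos'],s['eef_rot'],s['time'], np.degrees(2*np.arctan2(s['eef_rot'][1],s['eef_rot'][0])),s['wrist_force'])
crop('scene7',330,150,430,260,5.4,'e')
E
```

```text
[0.46471132 0.38980936 0.02773978] [5.17315352e-01 8.55794400e-01 8.35328138e-04 2.73778010e-04] 13.75 117.69528872115525 [ 0.46080072 -0.25987652  0.6327326 ]
```

View pics/e.png

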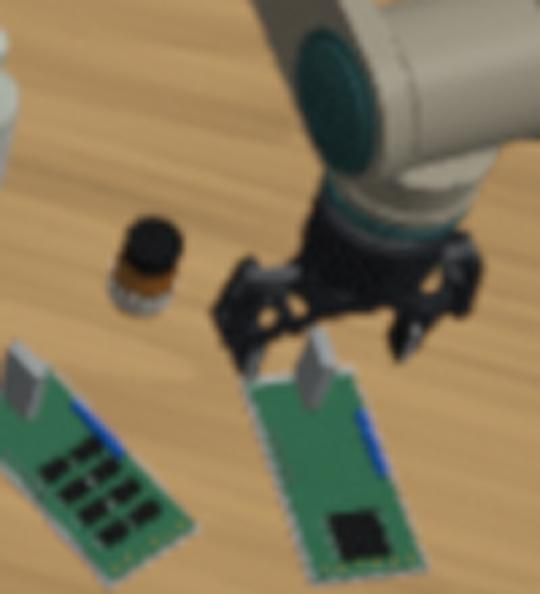

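{"api": "carry_out", "payload": {"rows": [{"jaw": 0.3, "xyz": [0, 0, -0.05], "turn": [0, 0, 0]}, {"jaw": 0.5, "xyz": [0, 0, 0], "turn": [0, 0, 0]}, {"jaw": 0.7, "xyz": [0, 0, 0], "turn": [0, 0, 0]}, {"jaw": 0.8, "xyz": [0, 0, 0], "turn": [0, 0, 0]}, {"jaw": 0.9, "xyz": [0, 0, 0], "turn": [0, 0, 0]}, {"jaw": 1, "xyz": [0, 0, 0], "turn": [0, 0, 0]}, {"jaw": 1, "xyz": [0, 0, 0], "turn": [0, 0, 0]}, {"jaw": 1, "xyz": [0, 0, 0], "turn": [0, 0, 0]}, {"jaw": 1, "xyz": [0, 0, 0], "turn": [0, 0, 0]}], "newtons": 40}}

```text
time: 14.65
tcp_pos: [0.4643, 0.3893, 0.0254]
eef_rot: [0.517, 0.856, 0.0, -0.0]
wrist_force: [0.4, -0.8, 1.6]
width: 0.108
```

{"api": "carry_out", "payload": {"rows": [{"jaw": 1, "xyz": [0, 0, 0], "turn": [0, 0, 0]}, {"jaw": 1, "xyz": [0, 0, 0], "turn": [0, 0, 0]}, {"jaw": 1, "xyz": [0, 0, 0], "turn": [0, 0, 0]}], "newtons": 100}}

```text
time: 14.95
tcp_pos: [0.4644, 0.3894, 0.0255]
eef_rot: [0.517, 0.856, 0.0, 0.0]
wrist_force: [0.3, 0.2, 2.3]
width: 0.099
```

```bash
python3 - <<'E'
from h import *
for n in('scene',):
  grab(n,n+'8'); s=read_state();print(s['tcp_pos'],s['eef_rot'],s['time'], np.degrees(2*np.arctan2(s['eef_rot'][1],s['eef_rot'][0])),s['wrist_force'],s['width'])
crop('scene8',330,150,430,260,5.4,'e')
E
```

```text
[0.46437576 0.38943526 0.0254763 ] [5.17332116e-01 8.55784678e-01 2.53890597e-04 4.93692735e-05] 15.0 117.69306840977241 [ 1.26279707 -0.59763355  3.21211772] 0.10378546749249398
```

View pics/e.png

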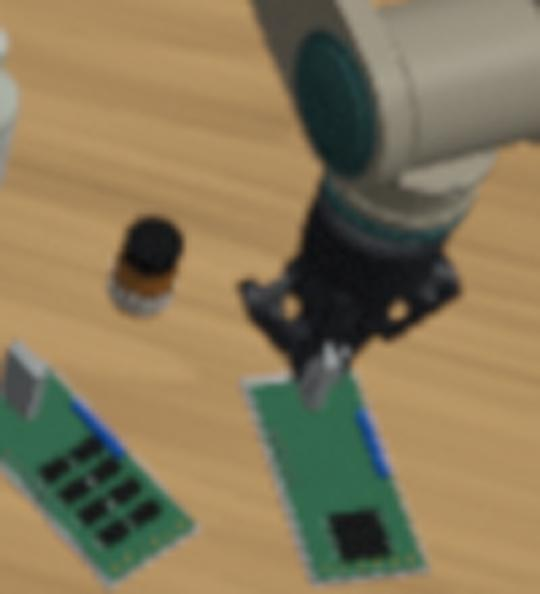

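{"api": "carry_out", "payload": {"rows": [{"jaw": 1, "xyz": [0, 0, 0.2], "turn": [0, 0, 0]}, {"jaw": 1, "xyz": [0, 0, 0.5], "turn": [0, 0, 0]}, {"jaw": 1, "xyz": [0, 0, 0.7], "turn": [0, 0, 0]}, {"jaw": 1, "xyz": [0, 0, 0.7], "turn": [0, 0, 0]}, {"jaw": 1, "xyz": [0, 0, 0.7], "turn": [0, 0, 0]}, {"jaw": 1, "xyz": [0, 0, 0.7], "turn": [0, 0, 0]}, {"jaw": 1, "xyz": [0, 0, 0.7], "turn": [0, 0, 0]}, {"jaw": 1, "xyz": [0, -0.2, 0.7], "turn": [0, 0, 0]}, {"jaw": 1, "xyz": [0, -0.5, 0.5], "turn": [0, 0, -0.2]}, {"jaw": 1, "xyz": [0, -0.8, 0.1], "turn": [0, 0, -0.4]}]}}

```text
time: 16.0
tcp_pos: [0.4646, 0.345, 0.1936]
eef_rot: [0.539, 0.842, 0.002, 0.001]
wrist_force: [0.3, 0.4, -2.0]
width: 0.1
```

{"api": "carry_out", "payload": {"rows": [{"jaw": 1, "xyz": [0.03, -0.9, 0], "turn": [0, 0, -0.4]}, {"jaw": 1, "xyz": [0.04, -0.9, 0], "turn": [0, 0, -0.4]}, {"jaw": 1, "xyz": [0.04, -0.9, 0], "turn": [0, 0, -0.4]}, {"jaw": 1, "xyz": [0.04, -0.9, 0], "turn": [0, 0, -0.4]}, {"jaw": 1, "xyz": [0.04, -0.9, 0], "turn": [0, 0, -0.4]}, {"jaw": 1, "xyz": [0.04, -0.9, 0], "turn": [0, 0, -0.4]}, {"jaw": 1, "xyz": [0.04, -0.9, 0], "turn": [0, 0, -0.4]}, {"jaw": 1, "xyz": [0.04, -0.9, 0], "turn": [0, 0, -0.4]}, {"jaw": 1, "xyz": [0.04, -0.9, 0], "turn": [0, 0, -0.4]}, {"jaw": 1, "xyz": [0.04, -0.9, 0], "turn": [0, 0, -0.24]}]}}

```text
time: 17.0
tcp_pos: [0.4757, 0.0733, 0.1912]
eef_rot: [0.673, 0.74, 0.0, 0.0]
wrist_force: [-0.1, 0.1, -1.9]
width: 0.102
```

{"api": "carry_out", "payload": {"rows": [{"jaw": 1, "xyz": [0, -0.9, 0], "turn": [0, 0, 0]}, {"jaw": 1, "xyz": [0, -0.9, 0], "turn": [0, 0, 0]}, {"jaw": 1, "xyz": [0, -0.9, 0], "turn": [0, 0, 0]}, {"jaw": 1, "xyz": [0, -0.9, -0.3], "turn": [0, 0, 0]}, {"jaw": 1, "xyz": [0, -0.5, -0.6], "turn": [0, 0, 0]}, {"jaw": 1, "xyz": [0, -0.2, -0.6], "turn": [0, 0, 0]}, {"jaw": 1, "xyz": [0, 0, -0.6], "turn": [0, 0, 0]}, {"jaw": 1, "xyz": [0, 0, -0.5], "turn": [0, 0, 0]}, {"jaw": 1, "xyz": [0, 0, 0], "turn": [0, 0, 0]}, {"jaw": 1, "xyz": [0, 0, 0], "turn": [0, 0, 0]}]}}

```text
time: 18.0
tcp_pos: [0.4761, -0.0547, 0.1132]
eef_rot: [0.672, 0.74, 0.0, 0.0]
wrist_force: [-0.6, 0.5, -2.6]
width: 0.098
```

```bash
python3 - <<'E'
from h import *
for n in('scene','top'):
  grab(n,n+'9'); s=read_state();print(s['tcp_pos'],s['eef_rot'],s['time'], np.degrees(2*np.arctan2(s['eef_rot'][1],s['eef_rot'][0])),s['wrist_force'],s['width'])
crop('scene9',180,140,300,255,6,'e');crop('top9',205,90,325,215,6,'f')
E
```

```text
[ 0.47644836 -0.0547032   0.11361423] [6.72361116e-01 7.40222796e-01 4.90132884e-04 7.08721699e-04] 18.05 95.50084246478785 [ 0.58469713  0.32098101 -1.74716093] 0.09989385498739753
[ 0.47658244 -0.05471201  0.11372678] [6.72357760e-01 7.40225534e-01 6.23794646e-04 9.01458557e-04] 18.1 95.50133806047864 [-0.50471661  0.29860937 -2.2941726 ] 0.0967453330812701
```

View pics/e.png

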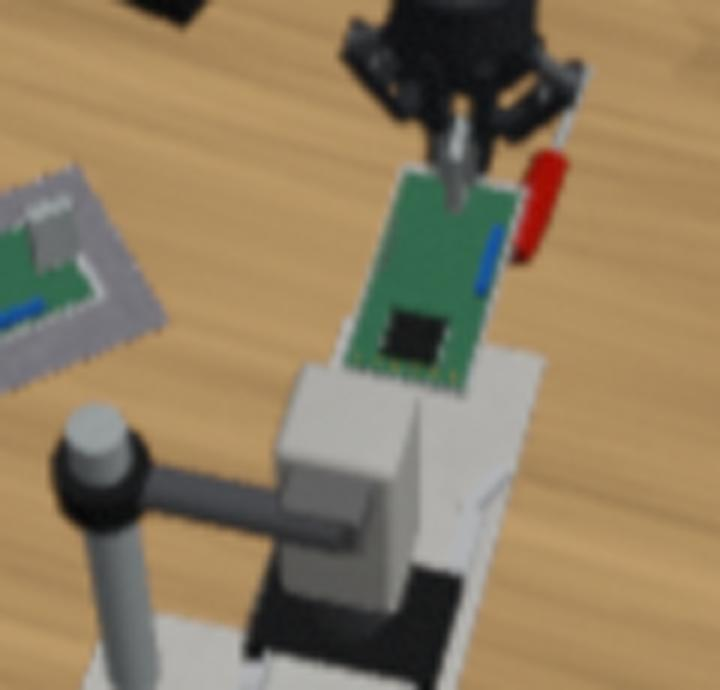

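View pics/f.png

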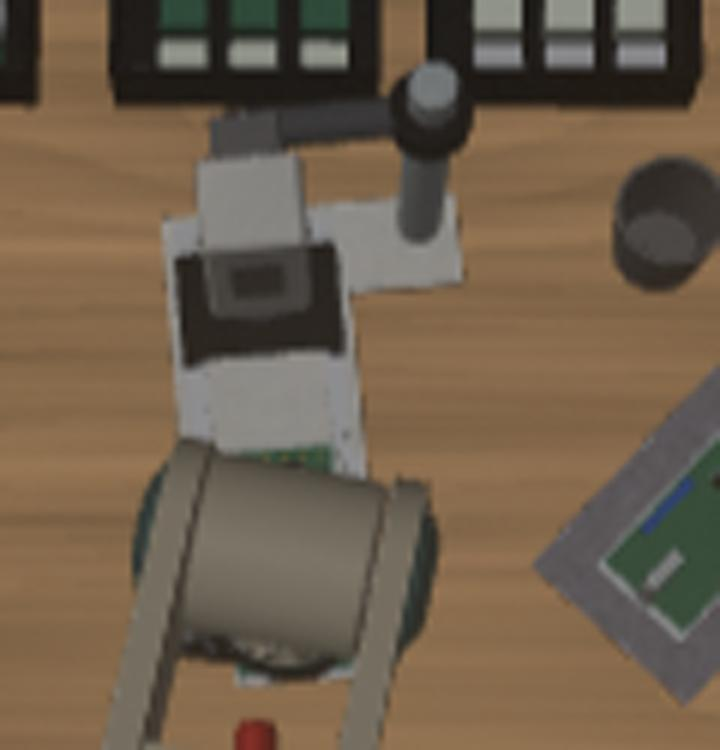

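```bash
python3 - <<'E'
from fit import *
np.set_printoptions(precision=4,suppress=True)
S=load('scene9');T=load('top9');s=None
E=lambda *p:px(p,(180,140),6);F=lambda *p:px(p,(205,90),6)
zb=.1137-.0254
o=[(S,E(404,169),(-.015,-.035,.006)),(S,E(526,186),(-.015,.035,.006)),(S,E(466,388),(.125,.035,.006)),(S,E(343,360),(.125,-.035,.006)),(S,E(416,336),(.1,0,.011))]
t=[(T,F(333,446),(.125,-.035,.006))]
x,r=fit(o,(.476,-.055,.096),zb);print(x,np.degrees(x[2]),r.round(1).tolist())
x,r=fit(o+t,(.476,-.055,.096),zb);print(x,np.degrees(x[2]),r.round(1).tolist())
d=x[:2]-[.7093,-.0302];c,s_=np.cos(.0959),np.sin(.0959);print('stage frame',c*d[0]+s_*d[1],-s_*d[0]+c*d[1])
tc=np.array([.4766,-.0547]);d=tc-[.7093,-.0302];print('tcp stage',c*d[0]+s_*d[1],-s_*d[0]+c*d[1])
print('driver',onz(T,*F(255,720),.012))
E
```

```text
[ 0.4767 -0.0535  0.1001] 5.734724073436429 [[-0.1, -1.3], [0.3, -0.1], [0.6, 0.6], [-0.7, 0.8], [-0.1, -0.2]]
[ 0.4763 -0.0535  0.098 ] 5.612542495844069 [[-0.0, -1.4], [0.4, -0.2], [0.5, 0.5], [-0.7, 0.7], [-0.1, -0.3], [-0.1, -0.4]]
stage frame -0.23413510382100017 -0.0008647352019906171
tcp stage -0.2339767212530091 -0.0021056855633450784
driver [ 0.4501 -0.0297  0.012 ]
```

{"api": "carry_out", "payload": {"rows": [{"jaw": 1, "xyz": [0.1, 0.03, -0.3], "turn": [0, 0, 0]}, {"jaw": 1, "xyz": [0.1, 0.02, -0.5], "turn": [0, 0, 0]}, {"jaw": 1, "xyz": [0.1, 0.02, -0.5], "turn": [0, 0, 0]}, {"jaw": 1, "xyz": [0, 0, -0.5], "turn": [0, 0, 0]}, {"jaw": 1, "xyz": [0, 0, -0.4], "turn": [0, 0, 0]}, {"jaw": 1, "xyz": [0, 0, -0.2], "turn": [0, 0, 0]}, {"jaw": 1, "xyz": [0, 0, -0.1], "turn": [0, 0, 0]}, {"jaw": 1, "xyz": [0, 0, 0], "turn": [0, 0, 0]}, {"jaw": 1, "xyz": [0, 0, 0], "turn": [0, 0, 0]}]}}

```text
time: 19.0
tcp_pos: [0.4854, -0.0527, 0.0379]
eef_rot: [0.672, 0.74, 0.0, 0.0]
wrist_force: [0.7, -0.8, -1.3]
width: 0.097
```

```bash
python3 - <<'E'
from h import *
for n in('scene','top'):
  grab(n,n+'10'); s=read_state();print(s['tcp_pos'],s['eef_rot'],s['time'], np.degrees(2*np.arctan2(s['eef_rot'][1],s['eef_rot'][0])),s['wrist_force'],s['width'])
crop('scene10',190,150,290,255,7,'e');crop('top10',225,120,285,215,7.5,'f')
E
```

```text
[ 0.48541325 -0.05268372  0.03795988] [6.72424867e-01 7.40165068e-01 3.83402607e-04 5.69011695e-04] 19.05 95.4909871523483 [ 0.08591718  0.63511484 -1.81671865] 0.09868062249364283
[ 0.48539393 -0.05269313  0.03793682] [6.72430840e-01 7.40159660e-01 3.80398107e-04 5.45955738e-04] 19.1 95.49006376509743 [-0.3211685   0.07817254 -2.31032317] 0.10027852960995302
```

View pics/e.png

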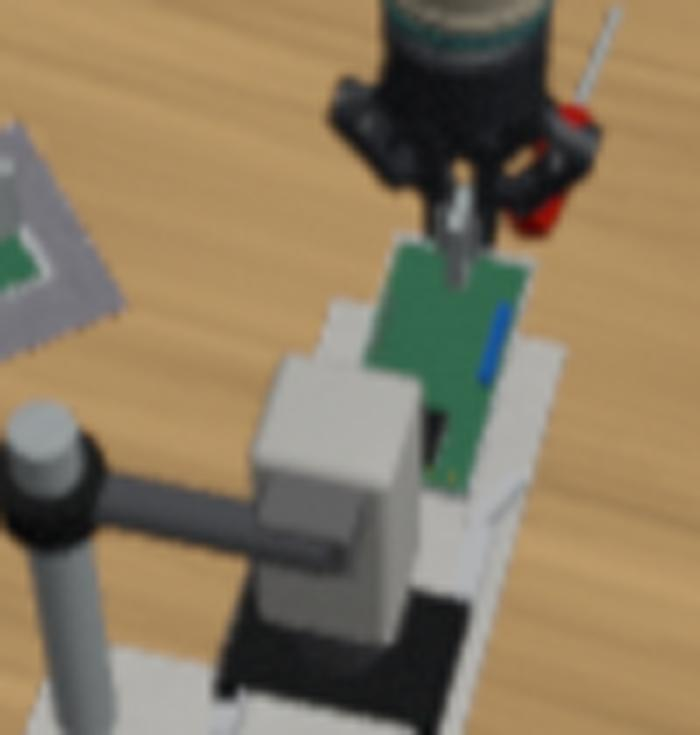

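View pics/f.png

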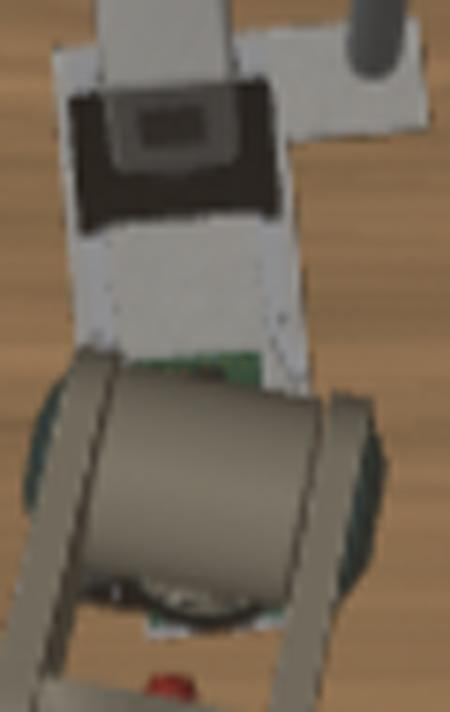

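{"api": "carry_out", "payload": {"rows": [{"jaw": 1, "xyz": [0.1, 0.015, -0.06], "turn": [0, 0, 0]}, {"jaw": 1, "xyz": [0.2, 0.022, 0], "turn": [0, 0, 0]}, {"jaw": 1, "xyz": [0.2, 0.022, 0], "turn": [0, 0, 0]}, {"jaw": 1, "xyz": [0.2, 0.022, 0], "turn": [0, 0, 0]}, {"jaw": 1, "xyz": [0.3, 0.03, 0], "turn": [0, 0, 0]}, {"jaw": 1, "xyz": [0.3, 0.03, 0], "turn": [0, 0, 0]}, {"jaw": 1, "xyz": [0.3, 0.03, 0], "turn": [0, 0, 0]}, {"jaw": 1, "xyz": [0, 0, 0], "turn": [0, 0, 0]}]}}

```text
time: 19.9
tcp_pos: [0.5341, -0.0474, 0.0355]
eef_rot: [0.672, 0.74, 0.0, 0.0]
wrist_force: [0.4, -0.3, -0.5]
width: 0.101
```

```bash
python3 - <<'E'
from h import *
for n in('scene',):
  grab(n,n+'11'); s=read_state();print(s['tcp_pos'],s['eef_rot'],s['time'], np.degrees(2*np.arctan2(s['eef_rot'][1],s['eef_rot'][0])),s['wrist_force'],s['ft_torque'],s['width'])
crop('scene11',190,150,290,255,7,'e')
E
```

```text
[ 0.53336432 -0.04737439  0.03528238] [ 6.72316279e-01  7.40264012e-01 -2.81236432e-05 -1.10358379e-04] 19.95 95.50782128006088 [-0.13462694  0.17289411 -2.10743448] [-0.00772473  0.13372755 -0.01080331] 0.09724998221935469
```

View pics/e.png

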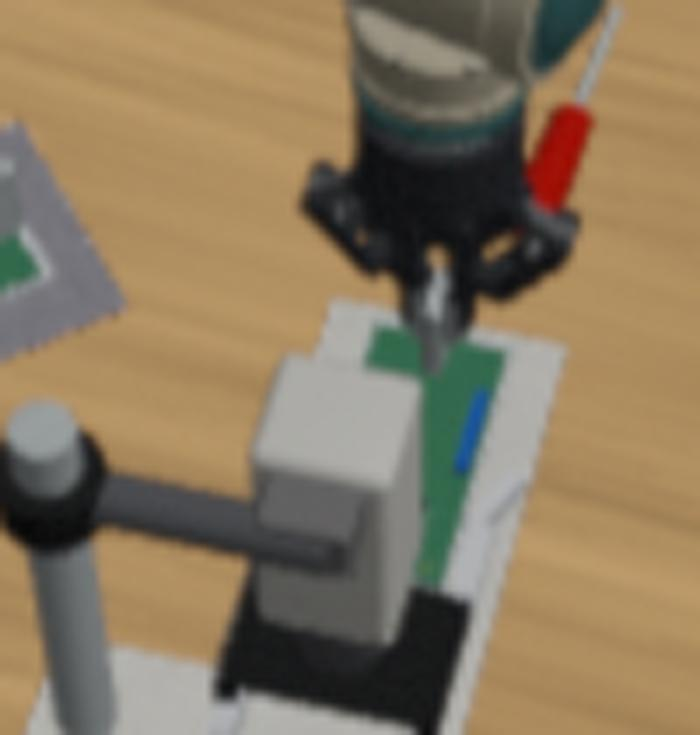

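{"api": "carry_out", "payload": {"rows": [{"jaw": 1, "xyz": [0.2, 0.019, 0], "turn": [0, 0, 0]}, {"jaw": 1, "xyz": [0.3, 0.029, 0], "turn": [0, 0, 0]}, {"jaw": 1, "xyz": [0.3, 0.029, 0], "turn": [0, 0, 0]}, {"jaw": 1, "xyz": [0.3, 0.029, 0], "turn": [0, 0, 0]}, {"jaw": 1, "xyz": [0.3, 0.029, 0], "turn": [0, 0, 0]}, {"jaw": 1, "xyz": [0.3, 0.029, 0], "turn": [0, 0, 0]}, {"jaw": 1, "xyz": [0.3, 0.029, 0], "turn": [0, 0, 0]}, {"jaw": 1, "xyz": [0.3, 0.029, 0], "turn": [0, 0, 0]}, {"jaw": 1, "xyz": [0.16, 0.015, 0], "turn": [0, 0, 0]}, {"jaw": 1, "xyz": [0, 0, 0], "turn": [0, 0, 0]}]}}

```text
time: 20.95
tcp_pos: [0.6072, -0.0403, 0.0353]
eef_rot: [0.672, 0.74, 0.0, -0.0]
wrist_force: [0.2, -0.6, -2.0]
width: 0.1
```

```bash
python3 - <<'E'
from h import *
for n in('scene','top'):
  grab(n,n+'12'); s=read_state();print(s['tcp_pos'],s['eef_rot'],s['time'], np.degrees(2*np.arctan2(s['eef_rot'][1],s['eef_rot'][0])),s['wrist_force'],s['ft_torque'],s['width'])
crop('scene12',190,150,290,255,7,'e');crop('top12',225,120,285,215,7.5,'f')
E
```

```text
[ 0.60680374 -0.04028925  0.03523343] [ 6.72379672e-01  7.40206414e-01 -8.08560507e-05 -1.86698226e-04] 21.0 95.49800631476735 [-0.54461622  0.03046567 -2.08054523] [-0.05579179  0.07494295  0.02400473] 0.09988736946937186
[ 0.60657966 -0.04034757  0.03525912] [ 6.72392171e-01  7.40195049e-01 -1.27372553e-04 -2.04336918e-04] 21.05 95.49607051757464 [-0.04192501 -0.80344167 -1.91778223] [ 0.00202729  0.10073026 -0.0432252 ] 0.10162557142830195
```

View pics/e.png

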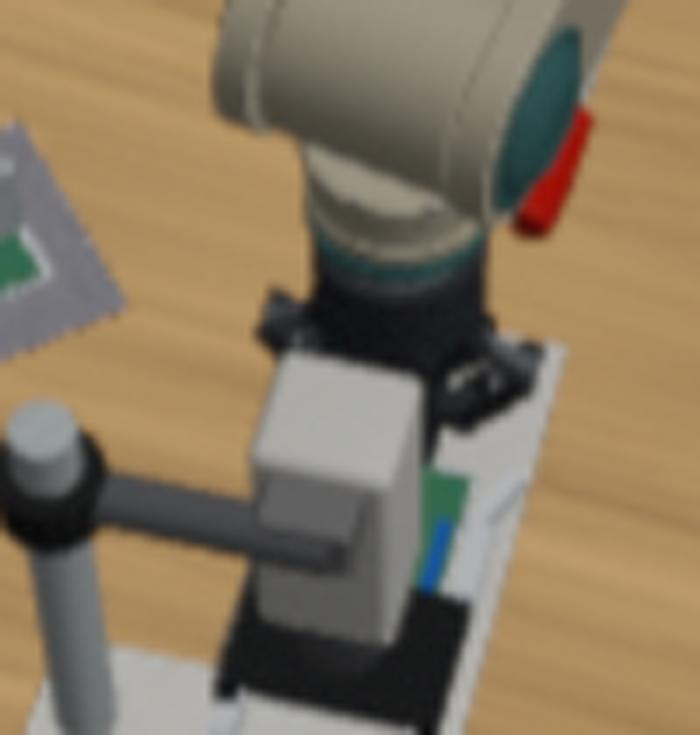

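View pics/f.png

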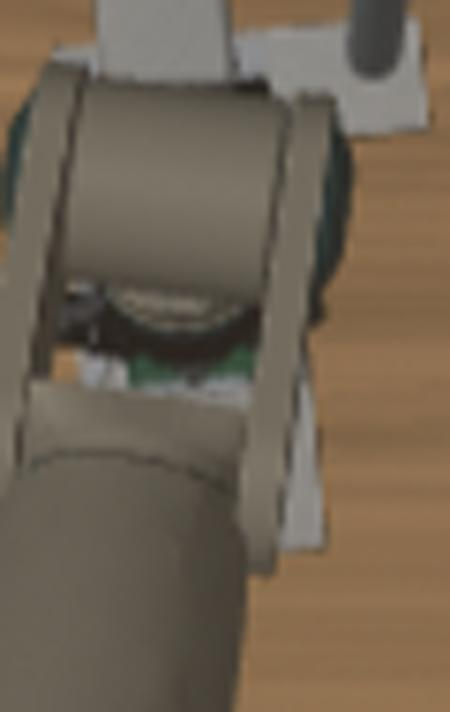

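```bash
python3 - <<'E'
from fit import *
np.set_printoptions(precision=4,suppress=True)
S=load('scene12')
E=lambda *p:px(p,(190,150),7)
c,s_=np.cos(.0959),np.sin(.0959)
def stg(p): d=p[:2]-np.array([.7093,-.0302]); return c*d[0]+s_*d[1],-s_*d[0]+c*d[1]
z=.008+.0018+.006
print('corner',stg(onz(S,*E(470,477),z)), 'expect x -.118,y .035')
print('stage edge corner',stg(onz(S,*E(567,347),.008)),'expect -.2,.058')
print('hood mouth +y top',stg(onz(S,*E(470,603),.04)),'expect hood far? ')
E
```

```text
corner (np.float64(-0.11104049622148135), np.float64(0.031819015367464606)) expect x -.118,y .035
stage edge corner (np.float64(-0.19904993168381632), np.float64(0.058656466457327736)) expect -.2,.058
hood mouth +y top (np.float64(-0.031457382093301095), np.float64(0.05050315118359826)) expect hood far?
```

```bash
python3 - <<'E'
from h import *
crop('scene9',235,180,270,210,20,'g'); crop('scene8',380,230,415,260,20,'i'); crop('top6',110,165,140,195,20,'j')
E
```

```text
(no output)
```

View pics/g.png

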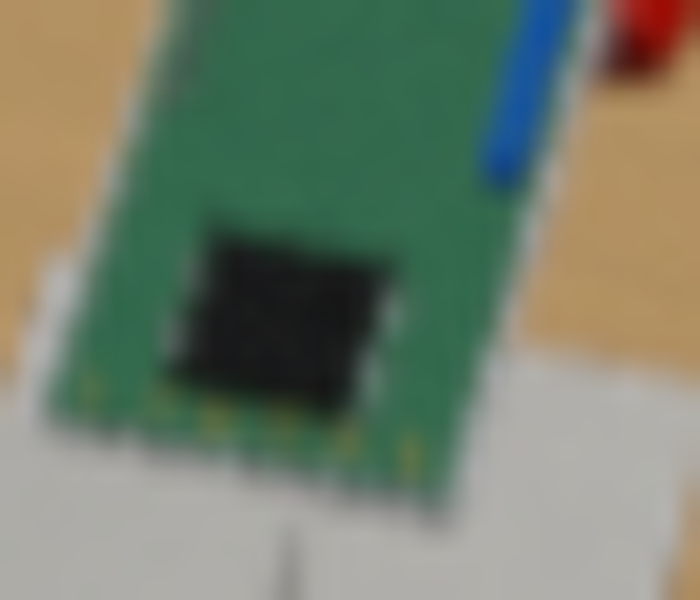

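View pics/i.png

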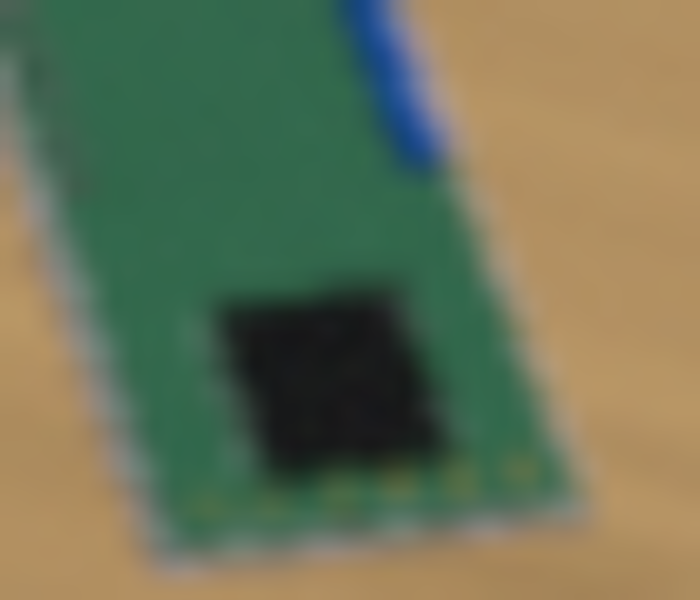

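View pics/j.png

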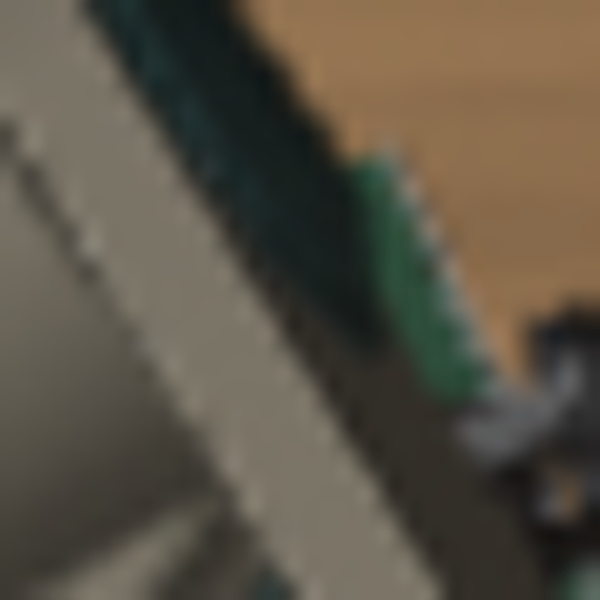

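```bash
python3 - <<'E'
from fit import *
np.set_printoptions(precision=4,suppress=True)
def brd(p,t,yaw):
    d=p[:2]-np.array(t[:2]);c,s=np.cos(yaw),np.sin(yaw);return c*d[0]+s*d[1],-s*d[0]+c*d[1]
S=load('scene9');zb=.1136-.0254
P=onz(S,*px((282,321),(235,180),20),zb+.0105);print('chip9',P,brd(P,(.4765,-.0547),np.radians(5.5)))
for q in((208,228),(393,265),(355,412),(172,380)): print(brd(onz(S,*px(q,(235,180),20),zb+.0105),(.4765,-.0547),np.radians(5.5)))
S=load('scene8')
P=onz(S,*px((335,377),(380,230),20),.0105);print('chip8',P,brd(P,(.4644,.3894),np.radians(27.7)))
S=load('top0')
P=onz(S,*px((128,222),(105,150),7),.011);print('chip top0',P,brd(P,(.4644,.3894),np.radians(27.7)))
T=load('top6')
E
```

```text
chip9 [ 0.5768 -0.044   0.0987] (np.float64(0.1008385014021723), np.float64(0.0010591807615322173))
(np.float64(0.08623043447451745), np.float64(-0.014667677665383478))
(np.float64(0.08606685048293898), np.float64(0.015432015483145245))
(np.float64(0.11491962358227595), np.float64(0.016332729003826346))
(np.float64(0.11600348693388139), np.float64(-0.01290038328851045))
chip8 [0.5532 0.437  0.0105] (np.float64(0.10076985345524321), np.float64(0.0008697439018080927))
chip top0 [0.5537 0.4361 0.011 ] (np.float64(0.10080890268890128), np.float64(-0.0001311837524238177))
```

{"api": "carry_out", "payload": {"rows": [{"jaw": 1, "xyz": [0.08, 0.009, 0], "turn": [0, 0, 0]}, {"jaw": 1, "xyz": [0, 0, 0], "turn": [0, 0, 0]}, {"jaw": 1, "xyz": [0, 0, -0.03], "turn": [0, 0, 0]}, {"jaw": 1, "xyz": [0, 0, -0.02], "turn": [0, 0, 0]}, {"jaw": 1, "xyz": [0, 0, 0], "turn": [0, 0, 0]}]}}

```text
time: 21.55
tcp_pos: [0.609, -0.0401, 0.0338]
eef_rot: [0.672, 0.74, -0.0, -0.0]
wrist_force: [0.1, -0.6, -2.3]
width: 0.095
```

```bash
python3 - <<'E'
from fit import *
np.set_printoptions(precision=4,suppress=True)
s=read_state();print(s['tcp_pos'],s['wrist_force'],s['time'])
c,s_=np.cos(.0959),np.sin(.0959)
def stg(p): d=p[:2]-np.array([.7093,-.0302]); return np.array([c*d[0]+s_*d[1],-s_*d[0]+c*d[1]])
print('tcp',stg(s['tcp_pos']))
E=lambda *p:px(p,(190,150),7)
print('s11 corner - tcp',stg(onz(load('scene11'),*E(507,352),.0159))-stg(np.array([.5334,-.0474])))
print('s10 corner - tcp',stg(onz(load('scene10'),*E(533,264),.0185))-stg(np.array([.4854,-.0527])))
print('s12 corner - tcp',stg(onz(load('scene12'),*E(470,477),.0159))-stg(np.array([.6068,-.0403])))
grab('scene','scene13');
for k in('11','12','13'): crop('scene'+k,235,190,275,240,12,'k'+k)
import cv2
cv2.imwrite('pics/k.png',np.hstack([cv2.imread(f'pics/k{k}.png')[:, :260] if 0 else cv2.resize(cv2.imread(f'pics/k{k}.png'),(264,330)) for k in('11','12','13')]))
E
```

```text
[ 0.609  -0.0401  0.0338] [ 0.119  -0.5843 -2.3376] 21.55
tcp [-0.1008 -0.0002]
s11 corner - tcp [-0.0071  0.0328]
s10 corner - tcp [-0.0105  0.0342]
s12 corner - tcp [-0.008   0.0321]
```

View pics/k13.png

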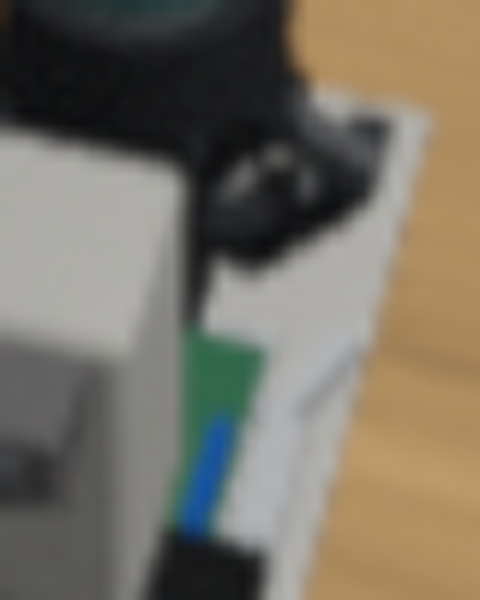

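View pics/k11.png

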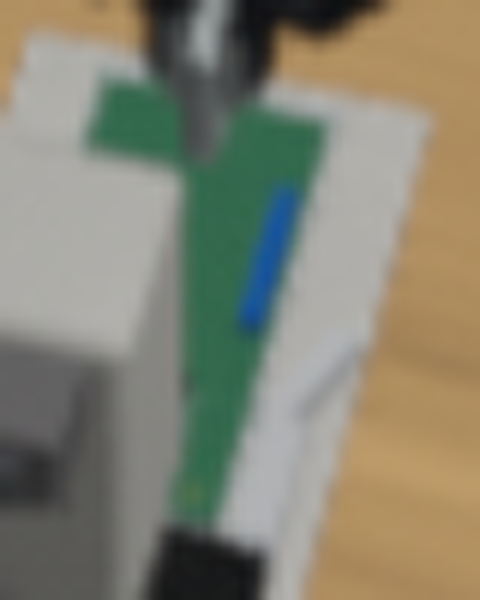

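{"api": "carry_out", "payload": {"rows": [{"jaw": 1, "xyz": [0, 0, -0.02], "turn": [0, 0, 0]}, {"jaw": 1, "xyz": [0, 0, 0], "turn": [0, 0, 0]}, {"jaw": 1, "xyz": [0, 0, -0.01], "turn": [0, 0, 0]}, {"jaw": 1, "xyz": [0, 0, 0], "turn": [0, 0, 0]}]}}

```text
time: 22.0
tcp_pos: [0.6092, -0.0401, 0.0335]
eef_rot: [0.672, 0.74, 0.0, 0.0]
wrist_force: [-2.3, 0.5, 2.3]
width: 0.097
```

Floor contact reached (force turned upward). Releasing slowly.

{"api": "carry_out", "payload": {"rows": [{"jaw": 0.85, "xyz": [0, 0, 0], "turn": [0, 0, 0]}, {"jaw": 0.7, "xyz": [0, 0, 0], "turn": [0, 0, 0]}, {"jaw": 0.5, "xyz": [0, 0, 0], "turn": [0, 0, 0]}, {"jaw": 0.3, "xyz": [0, 0, 0], "turn": [0, 0, 0]}, {"jaw": 0, "xyz": [0, 0, 0], "turn": [0, 0, 0]}, {"jaw": 0, "xyz": [0, 0, 0], "turn": [0, 0, 0]}, {"jaw": 0, "xyz": [0, 0, 0.2], "turn": [0, 0, 0]}, {"jaw": 0, "xyz": [0, 0, 0.5], "turn": [0, 0, 0]}, {"jaw": 0, "xyz": [0, 0, 0.8], "turn": [0, 0, 0]}, {"jaw": 0, "xyz": [-0.3, 0, 0.8], "turn": [0, 0, 0]}]}}

```text
time: 23.0
tcp_pos: [0.6006, -0.0401, 0.1041]
eef_rot: [0.672, 0.74, 0.0, 0.0]
wrist_force: [0.5, 0.1, -0.1]
width: 0.999
```

{"api": "carry_out", "payload": {"rows": [{"jaw": 0, "xyz": [-0.5, 0.6, 0.6], "turn": [0, 0, 0]}, {"jaw": 0, "xyz": [-0.6, 0.9, 0.5], "turn": [0, 0, 0]}, {"jaw": 0, "xyz": [-0.6, 0.9, 0.5], "turn": [0, 0, 0]}, {"jaw": 0, "xyz": [-0.6, 0.9, 0.3], "turn": [0, 0, 0]}, {"jaw": 0, "xyz": [-0.6, 0.9, 0], "turn": [0, 0, 0]}, {"jaw": 0, "xyz": [-0.4, 0.9, 0], "turn": [0, 0, 0]}, {"jaw": 0, "xyz": [-0.4, 0.9, 0], "turn": [0, 0, 0]}, {"jaw": 0, "xyz": [0, 0.6, 0], "turn": [0, 0, 0]}, {"jaw": 0, "xyz": [0, 0, 0], "turn": [0, 0, 0]}, {"jaw": 0, "xyz": [0, 0, 0], "turn": [0, 0, 0]}]}}

```text
time: 24.0
tcp_pos: [0.4894, 0.1578, 0.1601]
eef_rot: [0.672, 0.74, 0.0, 0.0]
wrist_force: [-0.5, -0.6, -0.8]
width: 1.001
```

```bash
python3 - <<'E'
from h import *
for n in('scene','top'):
  grab(n,n+'14')
s=read_state();print(s['tcp_pos'],s['wrist_force'],s['time'])
crop('scene14',190,150,290,255,7,'e');crop('top14',225,120,285,215,7.5,'f')
E
```

```text
[0.48943433 0.15717725 0.15956414] [ 0.15333689 -0.27429495 -0.0290882 ] 24.1
```

View pics/e.png

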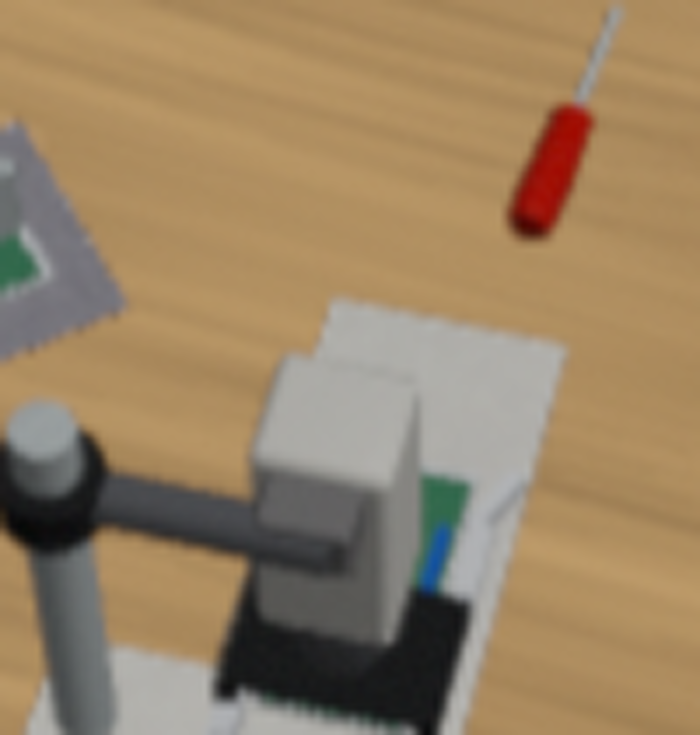

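View pics/f.png

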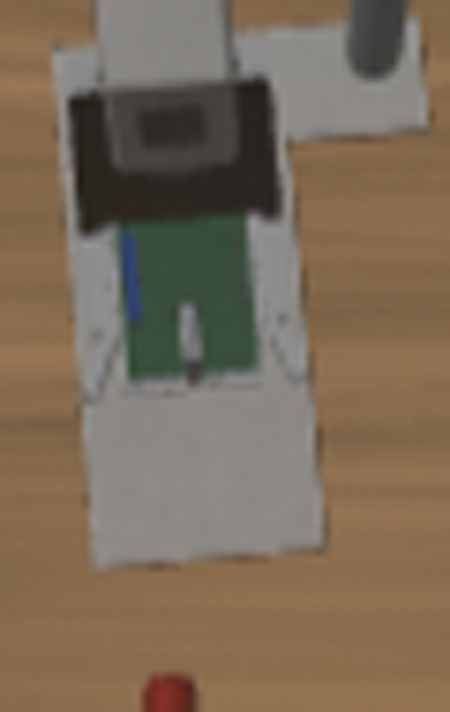

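View pics/top14.png

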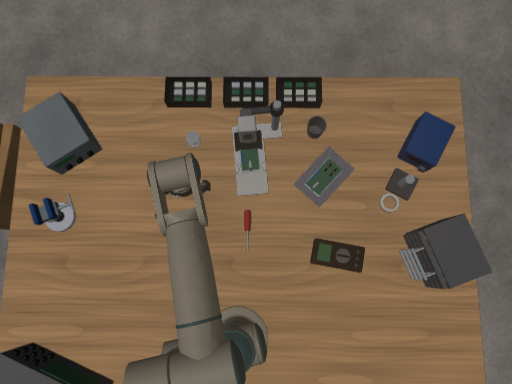

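```bash
python3 - <<'E'
from fit import *
np.set_printoptions(precision=4,suppress=True)
T=load('top14'); S=load('scene14')
c_,s_=np.cos(.0959),np.sin(.0959)
def stg(p): d=p[:2]-np.array([.7093,-.0302]); return np.array([c_*d[0]+s_*d[1],-s_*d[0]+c_*d[1]])
zb=.064;c=proj(T,[[.609,-.04,zb]])[0];pts=[]
for vv in range(int(c[1])-9,int(c[1])+10):
  for uu in range(int(c[0])-9,int(c[0])+10):
    p=dep(T,uu,vv)
    if zb-.012<p[2]<zb+.008: pts.append(p)
pts=np.array(pts);m=pts.mean(0);print(len(pts),m,stg(m),'chip x est',stg(m)[0]+.1018)
F=lambda *p:px(p,(225,120),7.5);E=lambda *p:px(p,(190,150),7)
for q in((127,382),(260,372)): print('green top',stg(onz(T,*F(*q),.014)))
for q in((96,567),(326,547)): print('base',stg(onz(T,*F(*q),.008)))
print('scene green corner',stg(onz(S,*E(470,480),.014)))
# far green edge visible behind hood in scene
for q in((270,697),(390,722)): print('far edge',stg(onz(S,*E(*q),.014)))
for z in (.11,.35,.5): pass
T0=load('top0');print('move other board region diff', [np.abs(load('scene14')['frame'][215:260,320:365].astype(int)-load('scene0')['frame'][215:260,320:365]).mean()])
crop('scene14',215,235,265,270,14,'n')
E
```

```text
25 [ 0.6073 -0.0399  0.0631] [-0.1024  0.0001] chip x est -0.0006163961065708129
green top [-0.1098  0.0336]
green top [-0.1107 -0.0328]
base [-0.2005  0.0567]
base [-0.2006 -0.0575]
scene green corner [-0.1106  0.032 ]
far edge [ 0.0222 -0.0276]
far edge [0.0213 0.0272]
move other board region diff [np.float64(2.302880658436214)]
```

View pics/n.png

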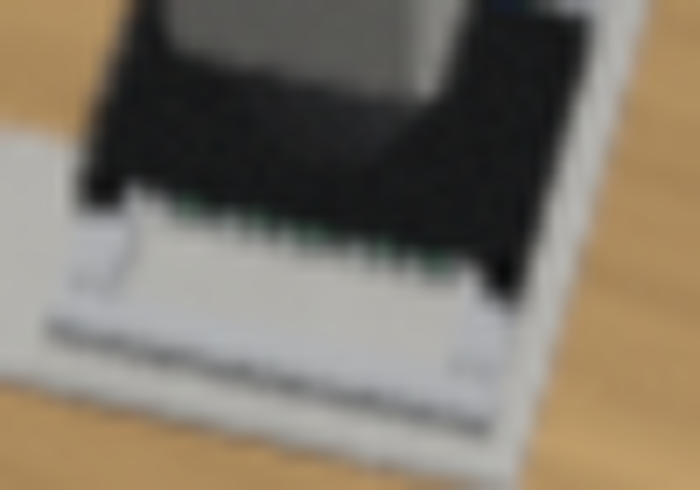

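View pics/scene14.png

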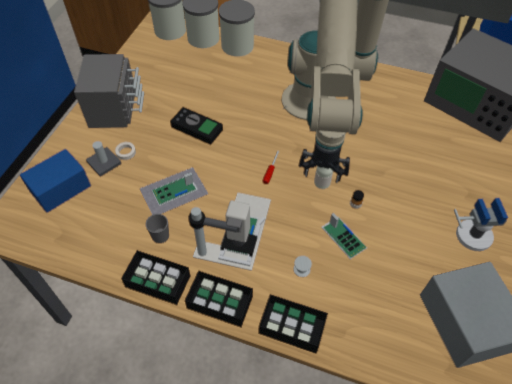

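```bash
python3 -c "
from bench import sign_off; print(sign_off())"
```

```text
the job is handed in; nothing more can be done
None
```

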